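# Rack and lock the inspected reels

### The job

Raise the hinged retaining bar of the grey transport rack out of the way, then take every small reel hanging on the hook stand up and off its hook and stand it on edge in a free slot of the rack, one per slot, never letting a reel fall to the bench. When all are in, swing the bar back down over them until it rests fully home in its fork, and then push the locking pin right through the holes in both ears of the fork, above the bar, until its square grip is up against the ear (from either side). Leave the other things on the bench where they are, and let go of everything at the end.

Things in the scene. Friction and masses are not known exactly. Their poses are not given: they have to be found in the camera images.
- rack: grey plastic rack, fixed, 270 x 128 mm, 6 mm floor, three slots side by side along its x, each 20 mm wide (x) and 112 mm long (y), walls up to 56 mm above the table; a reel stands in a slot on edge, its axis along the rack's x, its centre 56 mm above the table. Origin: table level under the middle slot; x points from the fork end to the hinge end, z up
- slot0 (a point): centre of the floor of slot 0, 6 mm above the table, 52 mm towards the fork from the rack's middle
- slot1 (a point): centre of the floor of slot 1, 6 mm above the table, at the rack's middle
- slot2 (a point): centre of the floor of slot 2, 6 mm above the table, 52 mm towards the hinge from the rack's middle
- bar (a joint): retaining bar of the rack, steel, 232 mm long from its hinge, 16 mm wide, 12 mm thick; angle 0 = lying level in the fork (closed, 6 mm above the reels' tops), 1.57 = upright, stop at 1.75; it rises away from the fork. It starts down or a little raised. The hinge is stiff: the bar stays where it is left and moves with 2 to 4 N at 190 mm from the hinge
- bar_hinge (a point): hinge axis of the bar (parallel to the rack's y), on a 24 mm square post, 118 mm from the rack's middle along its x and 118 mm above the table; the bar's centre line passes through it. Axes as the rack's
- bar_tip (a point): free end of the bar, on its centre line, 232 mm from the hinge
- fork_eye (a point): midway between the fork's two holes, on their common axis (parallel to the rack's y), 132.5 mm above the table, 108 mm from the rack's middle towards -x. The fork's two upright ears are 24 mm long (x), 8 mm thick, outer faces 40 mm apart (y), tops 151 mm above the table, on a 24 x 40 mm post; each has a 13 mm square hole just above the closed bar. Axes as the rack's
- stand: grey hook stand, fixed: three steel hooks 115 mm apart in y, each a level arm 8 mm thick with its axis 160 mm above the table, running from a 280 mm wide beam (front at x = 165 mm, top at z = 175 mm) towards -x to x = 60 mm, where the tip turns up to 16 mm above the axis. Base plate 12 mm high, x = 100 to 230 mm. Origin: table level, in line with the middle hook, 60 mm in front of the tips
- hook0 (a point): centre of the round end of the upturned tip of hook 0 (y = -115 mm in the stand's frame), 172 mm above the table, 12 mm above the arm's axis; the tip reaches 4 mm higher. Axes as the stand's
- hook1 (a point): centre of the round end of the upturned tip of hook 1 (y = 0 mm in the stand's frame), 172 mm above the table, 12 mm above the arm's axis; the tip reaches 4 mm higher. Axes as the stand's
- hook2 (a point): centre of the round end of the upturned tip of hook 2 (y = 115 mm in the stand's frame), 172 mm above the table, 12 mm above the arm's axis; the tip reaches 4 mm higher. Axes as the stand's
- reel0: component reel, a plain blue plastic ring with a band of white tape around its rim: 100 mm outer diameter, 40 mm hole, 14 mm thick, 120 g. Origin at its centre, x along its axis (through the hole). It hangs on its hook by the top edge of the hole, origin 16 mm below the axis of the hook arm, its axis along the arm; the rim band to pinch is 30 mm wide. May be absent
- reel1: component reel, a plain blue plastic ring with a band of white tape around its rim: 100 mm outer diameter, 40 mm hole, 14 mm thick, 120 g. Origin at its centre, x along its axis (through the hole). It hangs on its hook by the top edge of the hole, origin 16 mm below the axis of the hook arm, its axis along the arm; the rim band to pinch is 30 mm wide. May be absent
- reel2: component reel, a plain blue plastic ring with a band of white tape around its rim: 100 mm outer diameter, 40 mm hole, 14 mm thick, 120 g. Origin at its centre, x along its axis (through the hole). It hangs on its hook by the top edge of the hole, origin 16 mm below the axis of the hook arm, its axis along the arm; the rim band to pinch is 30 mm wide. May be absent
- pin: locking pin: black square grip 28 x 28 mm, 40 mm long, with a steel rod 9 mm thick and 60 mm long out of one end; it lies on the table, 70 g, any of its four sides down. Origin at the middle of the grip (14 mm above the table), x along the rod towards its tip, rod on the grip's axis
- pin_tip (a point): end of the rod, tapered over its last 6 mm, 80 mm from the pin's origin along its x
- pin_shank (a point): point on the rod's axis 20 mm from the face of the grip (40 mm from the pin's origin); it meets fork_eye when the grip is up against an ear
- tape_roll: bystander: clear roll of tape lying flat, 84 mm across, 24 mm high. Origin at its underside
- multimeter: bystander: yellow multimeter 145 x 75 x 36 mm, origin at its underside
- screwdriver: bystander: screwdriver 180 mm long lying along its x
- carton: bystander: small cardboard box 100 x 70 x 45 mm, origin at its underside
There are look-alikes about, which are no part of the job. Leave any turquoise look-alike of the reel2 alone.

How it is judged:
By the outcome, as a careful person would: the job done as asked, in the order asked, and still so for the second after the job is handed in, with the robot touching nothing.
Of reel0, reel1, reel2 only 2 to 3 are there at a start; the rules pass over those that are not, and their reading is None.
At some moment in a run one of pin may be knocked a few centimetres aside while the robot is not near it.
It also fails if it takes over 208 s, if anything falls off the work surface, if the arm or the gripper's body presses on something with over 40 N, if the wrist force passes 120 N, or if a joint passes its speed limit or range.

### The arm

A 7-joint arm with a two-finger parallel gripper is mounted at the origin on the work surface. World frame = base frame: x ahead of the robot, y to its left, z up, the work surface at z = 0. Lengths are in m, angles in rad, forces in N, time in s.
With the tool pointing down it reaches from about 0.4 to 0.85 m from the base axis. Payload 10.4 kg.
Tool frame: the origin (TCP) lies on the centre line of the jaws, within the pads' length; the fingertips stand bot.tip_reach ahead of it and the grasp point (between the pads) lies 3 mm ahead of it (bot.tip_reach is the distance from the TCP to the fingertips, in m); z points along the fingers, y is the line along which they close (so a half turn about z gives the same grasp; the last joint's range is limited). The gripper opens to 87 mm and grips with 3 to 60 N. Pads are 19 mm wide; open, the fingers measure 117 mm over their backs; the gripper's body (75 mm by 190 mm) begins 51 mm behind the grasp point.
Start: joints at [1.193, 0.332, -0.065, 1.46, 0.022, 1.35, -0.088], TCP at [0.217, -0.586, 0.245] pointing down, gripper open.
Joint ranges: [-2.6, 2.6], [-0.5, 2.12], [-1.47, 1.34], [0.16, 2.42], [-1.27, 4.41], [0.06, 2.06], [-2.6, 2.6]. Speed limits (rad/s): [2.22, 2.22, 2.79, 2.79, 3.14, 3.14, 3.14].

### API

Orientations are given as a 3x3 rotation matrix whose columns are the frame's x, y, z axes.
In Python, from bench import bot gives the robot as it stands.
- The arm moves only by the tool servo_tool, never from a script. Its argument "steps" is a list that holds one entry, the list of rows, each a list of 7 numbers: the turn, a rotation vector about the world's x, y, z in units of 45 degrees (1.0 is 45 degrees), then the shift along the world's x, y, z in units of 100 mm (1.0 is 100 mm), then the finger opening in mm, from 0 to 87. In form: [[[rx, ry, rz, dx, dy, dz, gripper], ...]]. A call has exactly 8 rows; each row shifts and turns the commanded pose from where the row before left it; what a row does not reach is not made up. A row lasts 1/12 s, in which the tool goes at most 41.7 mm and 7.16 degrees, less where a joint would pass 70% of its speed; a pose out of reach is approached as far as the arm can. A call with a number of a shift or a turn outside -1 to 1 is refused whole. A call with a gripper value outside its range is refused whole. The fingers move at their own pace and stop on an object; "squeeze" is the grip in N (left out, the last holds). Time passes only in rows, so rows that do not move let the fingers close, or fill a call up. It gives the time, the measured TCP pose, the force, the opening and the grip force at its end, in the units of the state.
- bot.sense(): the state, without advancing time (a new reading comes with each control period).
- bot.capture(name): name is "side" or "top"; returns (picture, depth): 420x560x3 uint8, red, green, blue; 420x560 float32, m along the optical axis (not along the pixel's ray), 0 where there is no reading.
- bot.camera_model(name): a dict with "mtx" (3x3 intrinsics, pixels), "xyz" and "attitude" of the camera in the world. Camera axes: x right, y down, z forward; pixel columns grow to the right and rows downward; lengths in m; the calibration is good to about 2 mm. A picture is of the moment at which its call begins. camera_model takes no time and is no camera call.
- bot.sign_off(): hands the job in; it is judged then, once.
The state is a dict: "t": time; "q": joint angles; "qd": joint speeds; "joint_efforts": joint torques, N m; "tool_pos": TCP position; "tcp_rot": TCP orientation; "force": force on the tool from outside, world axes, zero at the start; "torque": the same for the moment, N m; "gripper_width": finger opening in m; "grip_force": force on a finger pad.
Only numpy, scipy, OpenCV 4.12 (cv2) and the standard library are available. Lean on these libraries where they do the work, as an engineer would, in place of code of your own. Each camera call takes 0.05 s, during which the arm holds its last target. There are 200 camera calls.

## Working session

There is one attempt and no reset: what is moved stays moved. The work goes in short steps, Python scripts to look and compute and a tool call to move; the robot and the scene stay as the last step left them, time stands still between calls to the robot, and variables do not carry over. Pictures are saved under pics/ and viewed, at most 14 in all, crops included, and the job is handed in when it is done.

Besides the shell and the picture viewer there is one more tool, called after "Call:" as name(argument=value, ...), one argument or row to a line, values as JSON. servo_tool: Moves the arm, as the interface text tells. Shifts and turns lie within -1 to 1; 1 stands for 100 mm of shift or 45 degrees of turn. Its arguments: {"type":"object","properties":{"steps":{"type":"array","items":{"type":"array","items":{"type":"array","items":{"type":"number"}}}},"squeeze":{"type":"number"}},"required":["steps"]}

```bash
mkdir -p pics; ls; python3 - <<'E'
from bench import bot
import cv2,numpy as np
for n in("side","top"):
    p,d=bot.capture(n); cv2.imwrite(f"pics/{n}0.png",p[:,:,::-1]); np.save(f"{n}0.npy",d); m=bot.camera_model(n); print(n,m)
s=bot.sense(); print(s, bot.tip_reach)
E
```

```text
pics
side {'mtx': array([[460.80058949,   0.        , 279.54704313],
       [  0.        , 460.80058949, 215.97754694],
       [  0.        ,   0.        ,   1.        ]]), 'xyz': array([ 0.49185028, -0.89036536,  1.06814092]), 'attitude': array([[ 0.99726915, -0.05176811,  0.05267164],
       [-0.07381015, -0.72288545,  0.68701433],
       [ 0.00251013, -0.6890259 , -0.72473237]])}
top {'mtx': array([[522.02039314,   0.        , 291.19229201],
       [  0.        , 522.02039314, 197.31697273],
       [  0.        ,   0.        ,   1.        ]]), 'xyz': array([0.31817836, 0.00501156, 1.53542627]), 'attitude': array([[-0.00971813, -0.987378  ,  0.158083  ],
       [-0.99994801,  0.01008406,  0.00151281],
       [-0.00308783, -0.15806008, -0.98742467]])}
{'t': 0.1, 'q': array([ 1.19337622,  0.33280613, -0.06470005,  1.46082893,  0.02159151,
        1.3498874 , -0.0885291 ]), 'qd': array([-0.00094266, -0.00232735,  0.00224179, -0.00286511, -0.00010659,
        0.00081642, -0.00080259]), 'joint_efforts': array([ 1.20652094e-03, -6.24546719e+01,  2.44741864e-02, -3.90718997e+01,
       -6.14546891e-02,  3.65855440e-02,  1.11008028e-04]), 'tool_pos': array([ 0.21703465, -0.58578331,  0.24384862]), 'tcp_rot': array([[ 9.37713264e-01,  3.47409862e-01, -4.71878621e-04],
       [ 3.47410179e-01, -9.37712571e-01,  1.14111355e-03],
       [-4.60524152e-05, -1.23397274e-03, -9.99999238e-01]]), 'force': array([-0.50789176, -0.32218117, -0.36458525]), 'torque': array([ 0.01067277,  0.00509614, -0.00024939]), 'grip_force': 0.0, 'gripper_width': 0.08723650611881133} 0.022
```

View pics/side0.png

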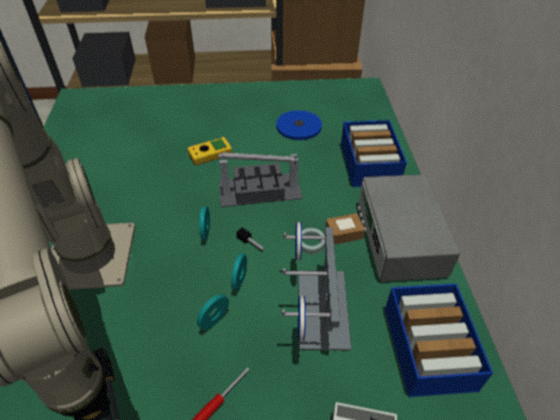

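View pics/top0.png

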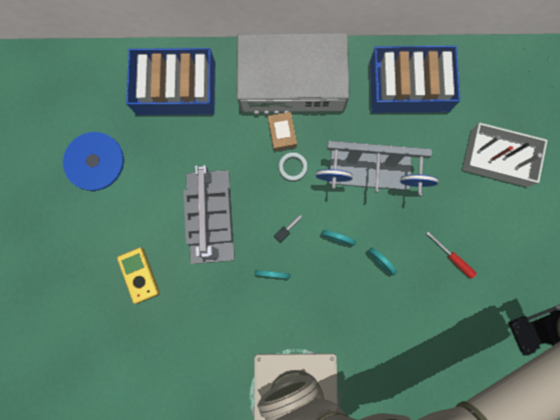

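The side view shows the stand's hooks at (290,236), (285,272) and (285,313). Blue reels with white rims hang on the two outer hooks, at (299,240) and (301,315), and the middle hook is empty. Three turquoise look-alikes stand on the bench at side (204,223), (239,271), (212,312). The rack is at side (260,180) / top (208,217), and the pin is at side (248,240) / top (288,229). I'll enlarge the rack and stand areas.

```bash
cat > h.py <<'E'
import numpy as np,cv2
from bench import bot
def cloud(n,d):
    m=bot.camera_model(n);K=m['mtx'];v,u=np.mgrid[0:420,0:560]
    c=np.stack([(u-K[0,2])/K[0,0],(v-K[1,2])/K[1,1],np.ones_like(u,float)],-1)*d[...,None]
    return c@m['attitude'].T+m['xyz']
def ray(n,u,v,z):
    m=bot.camera_model(n);K=m['mtx'];r=m['attitude']@np.array([(u-K[0,2])/K[0,0],(v-K[1,2])/K[1,1],1]);o=m['xyz']
    return o+r*(z-o[2])/r[2]
def proj(n,p):
    m=bot.camera_model(n);c=(np.atleast_2d(p)-m['xyz'])@m['attitude'];q=c@m['mtx'].T;return q[:,:2]/q[:,2:]
E
python3 - <<'E'
import cv2,numpy as np
s=cv2.imread('pics/side0.png');t=cv2.imread('pics/top0.png')
a=cv2.resize(t[120:280,170:450],None,fx=2.85,fy=2.85,interpolation=3)
cv2.imwrite('pics/c1.png',a[:600,:800])
cv2.imwrite('pics/c2.png',cv2.resize(s[140:350,190:360],(486,600),interpolation=3))
from h import *
for n in('side','top'):
    d=np.load(n+'0.npy');P=cloud(n,d);img=cv2.imread(f'pics/{n}0.png')
    print(n,'table z',np.median(P[...,2][(img[...,1]>img[...,2]+30)&(d>0)]))
    np.save(n+'P.npy',P)
P=np.load('topP.npy')
for c in[(201,170),(202,200),(203,230),(204,252),(215,180),(225,217),(335,176),(418,181),(335,150),(425,150),(377,170),(282,235)]:
    print(c,P[c[1],c[0]].round(3))
E
```

```text
side table z 0.0019119303062300474
top table z 1.2365822818383165e-05
(201, 170) [0.622 0.255 0.128]
(202, 200) [0.536 0.248 0.141]
(203, 230) [0.454 0.242 0.156]
(204, 252) [0.398 0.245 0.113]
(215, 180) [0.617 0.234 0.009]
(225, 217) [0.501 0.197 0.051]
(335, 176) [ 0.592 -0.11   0.174]
(418, 181) [ 0.577 -0.33   0.172]
(335, 150) [ 0.667 -0.113  0.161]
(425, 150) [ 0.66  -0.352  0.178]
(377, 170) [ 0.61  -0.224  0.162]
(282, 235) [0.45  0.035 0.027]
```

View pics/c1.png

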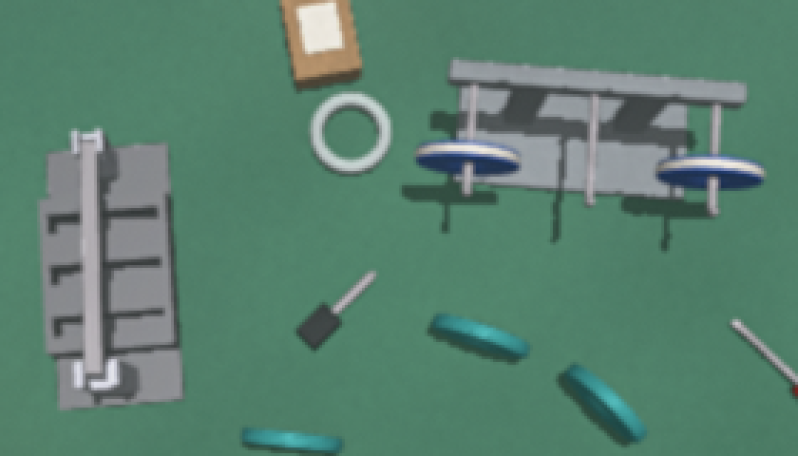

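View pics/c2.png

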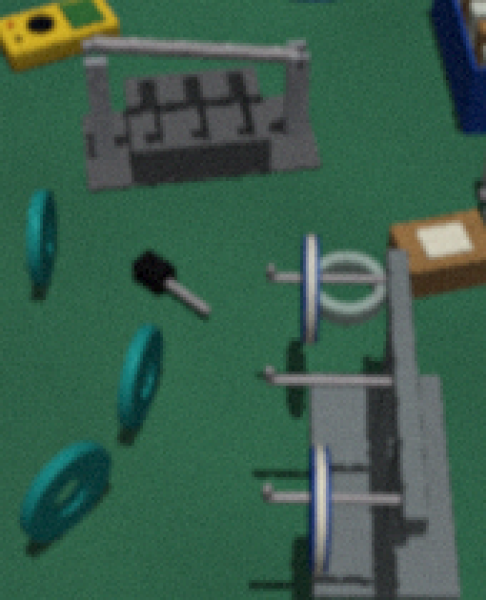

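Crop 1 shows the fork at the near end of the rack (crop 97,375) and the hinge at the far end (crop 88,140). The bar is slightly raised. Reels hang on hook2 (crop 468,158) and hook0 (crop 710,172), and hook1 is empty. The pin's grip is at crop (320,327) with its rod tip at (375,272).

Candidates for the reels are the two blue rings with white rims on the hooks and the three turquoise rings standing on the bench. Only the blue ones fit the description, and crop 2 confirms it.

Next I'll measure in metric units.

```bash
cat > meas.py <<'E'
from h import *
R=lambda r:((np.array(r[0]).round(4)).tolist(),(np.array(r[1])*1000).round(1).tolist(),round(r[2],1))
def rect(X): return cv2.minAreaRect(X.astype(np.float32))
def masks(n,img):
    hsv=cv2.cvtColor(img,cv2.COLOR_RGB2HSV).astype(int);H,S,V=hsv[...,0],hsv[...,1],hsv[...,2]
    return H,S,V
def pinfind(verbose=True):
    out={}
    for n in('top','side'):
        img,d=bot.capture(n);P=cloud(n,d);H,S,V=masks(n,img);X=P
        reg=(X[...,0]>.3)&(X[...,0]<.58)&(X[...,1]>-.12)&(X[...,1]<.19)&(X[...,2]>.004)&(X[...,2]<.05)
        g=reg&(V<75)&(S<90);r=reg&(V>110)&(S<60)
        out[n]=(P[g],P[r]); 
    return out
E
python3 - <<'E'
from meas import *
for n in('top','side'):
    img=cv2.imread(f'pics/{n}0.png')[:,:,::-1].copy();P=np.load(n+'P.npy');H,S,V=masks(n,img);z=P[...,2];x=P[...,0];y=P[...,1]
    print('==',n)
    rk=(x>.33)&(x<.72)&(y>.12)&(y<.36)&(S<60)
    for lo,hi in((.002,.075),(.045,.066),(.1,.3)):
        m=rk&(z>lo)&(z<hi);m=cv2.morphologyEx(m.astype(np.uint8),cv2.MORPH_OPEN,np.ones((2,2)))>0
        print('rack',lo,hi,m.sum(),R(rect(P[m][:,:2])))
    m=rk&(z>.1)&(z<.3);Q=P[m]
    for a in np.arange(.38,.66,.02):
        q=Q[abs(Q[:,0]-a)<.01]; 
        if len(q): print(round(a,2),len(q),np.median(q,0).round(4),'zmax',q[:,2].max().round(4),'y',q[:,1].min().round(4),q[:,1].max().round(4))
    st=(x>.5)&(x<.75)&(y>-.42)&(y<0)
    m=st&(S<50)&(z>.168)&(z<.183)&(x>.63);print('beam',m.sum(),R(rect(P[m][:,:2])))
    m=st&(z>.06)&(z<.21)&(H>105)&(H<130)&(S>90)
    for s in(-1,1):
        q=P[m&((y+.22)*s>0)];print('blue',len(q),np.median(q,0).round(4),R(rect(q[:,:2])),q[:,2].min(),q[:,2].max())
        w=st&(z>.17)&(V>170)&((y+.22)*s>0)&(x<.63);q=P[w];print('white top',len(q),np.median(q,0).round(4),R(rect(q[:,:2])),q[:,2].max())
    m=st&(S<60)&(z>.148)&(z<.185)&(x<.63)&(x>.5)&(abs(y+.22)<.04);q=P[m];print('hook1',len(q),q[:,0].min(),np.median(q[:,1]),R(rect(q[:,:2])))
    reg=(x>.3)&(x<.58)&(y>-.12)&(y<.19)&(z>.004)&(z<.05)
    g=P[reg&(V<75)&(S<90)];r=P[reg&(V>110)&(S<60)]
    print('grip',len(g),np.median(g,0).round(4),R(rect(g[:,:2])),'rod',len(r),np.median(r,0).round(4),R(rect(r[:,:2])))
    tq=(x>.3)&(x<.6)&(z>.01)&(z<.13)&(S>120)&(H>80)&(H<100)&(y<.2)&(y>-.3)
    k,lab=cv2.connectedComponents(tq.astype(np.uint8))
    for i in range(1,k):
        if (lab==i).sum()>60: print('turq',R(rect(P[lab==i][:,:2])),P[lab==i][:,2].max())
E
```

```text
== top
rack 0.002 0.075 3105 ([0.4446, 0.21], [426.4, 224.3], 30.6)
rack 0.045 0.066 1499 ([0.4238, 0.1935], [386.8, 192.7], 34.3)
rack 0.1 0.3 737 ([0.4354, 0.2036], [425.6, 177.8], 36.8)
0.38 29 [0.3882 0.246  0.1168] zmax 0.1534 y 0.2193 0.2587
0.4 144 [0.4001 0.2389 0.1497] zmax 0.1717 y 0.2195 0.2615
0.42 54 [0.4186 0.2405 0.1617] zmax 0.1715 y 0.2209 0.2487
0.44 42 [0.44   0.2426 0.1585] zmax 0.1659 y 0.2351 0.2496
0.46 48 [0.4604 0.2446 0.1548] zmax 0.163 y 0.2358 0.2538
0.48 53 [0.4809 0.2457 0.1504] zmax 0.1593 y 0.2377 0.2546
0.5 48 [0.5002 0.2466 0.148 ] zmax 0.1551 y 0.2398 0.2553
0.52 45 [0.5189 0.2482 0.1439] zmax 0.1507 y 0.2399 0.2561
0.54 42 [0.5395 0.2493 0.1397] zmax 0.1463 y 0.2427 0.258
0.56 42 [0.5596 0.2514 0.1367] zmax 0.1426 y 0.2439 0.2587
0.58 42 [0.5795 0.2514 0.1322] zmax 0.1381 y 0.2448 0.2591
0.6 45 [0.6    0.2541 0.1274] zmax 0.1332 y 0.2462 0.2638
0.62 80 [0.6193 0.2549 0.1248] zmax 0.1366 y 0.2392 0.2742
0.64 25 [0.6332 0.257  0.1149] zmax 0.1302 y 0.2428 0.2694
beam 774 ([0.6634, -0.2307], [277.5, 30.0], 84.9)
blue 174 [ 0.5779 -0.3331  0.1606] ([0.
[... 2027 characters left out ...]
1926] ([0.5837, -0.3477], [60.3, 4.7], 84.3) 0.19752552102801346
blue 55 [ 0.5936 -0.138   0.1852] ([0.599, -0.1255], [67.9, 13.3], 85.3) 0.1368986468224983 0.1959248813056368
white top 46 [ 0.5995 -0.1242  0.1928] ([0.6006, -0.1194], [52.2, 5.2], 84.5) 0.1979767376678533
hook1 119 0.5516763998062457 -0.22441825056464026 ([0.5907, -0.2237], [10.1, 77.7], 86.2)
grip 474 [0.481  0.1839 0.0271] ([0.4614, 0.1156], [220.7, 170.9], 69.9) rod 38 [ 0.49   -0.0012  0.0195] ([0.4885, -0.0007], [8.4, 53.4], 40.5)
turq ([0.3385, 0.0612], [97.0, 14.6], 82.9) 0.10409702983398961
turq ([0.4388, -0.128], [96.2, 15.3], 70.0) 0.10448363514119818
turq ([0.3714, -0.2483], [99.2, 17.0], 43.9) 0.10447958314113048
```

```bash
python3 - <<'E'
from meas import *
for n in('top','side'):
    img=cv2.imread(f'pics/{n}0.png')[:,:,::-1].copy();P=np.load(n+'P.npy');H,S,V=masks(n,img);z=P[...,2];x=P[...,0];y=P[...,1]
    rk=(x>.33)&(x<.72)&(y>.12)&(y<.36)&(S<75)
    def big(m):
        k,lab,st,_=cv2.connectedComponentsWithStats(m.astype(np.uint8));i=1+st[1:,4].argmax();return lab==i
    for nm,m in(('base',rk&(z>-.01)&(z<.075)),('walls',rk&(z>.044)&(z<.068))):
        q=P[big(m)];print(n,nm,len(q),R(rect(q[:,:2])))
    fx=rk&(z>.14)&(x<.43);q=P[big(fx)];print('fork top+bar tip',len(q),q.min(0).round(4),q.max(0).round(4))
    e=P[rk&(z>.143)&(z<.156)&(x<.415)];print('ears',len(e),np.percentile(e[:,0],[2,50,98]).round(4),np.percentile(e[:,1],[2,50,98]).round(4))
    # dark slots between walls: along rack axis profile
    a=np.deg2rad(4.6);c=np.array([.515,.245]);ux=np.array([np.cos(a),np.sin(a)]);uy=np.array([-ux[1],ux[0]])
    u=(P[...,:2]-c)@ux;v=(P[...,:2]-c)@uy
    for lo,hi in((-.05,-.025),(.03,.05)):
        m=(v>lo)&(v<hi)&(abs(u)<.12);h=[]
        for b in np.arange(-.10,.10,.004):
            k=m&(u>=b)&(u<b+.004);h.append((int(b*1000+2),int(np.median(z[k])*1000) if k.sum() else None,int(V[k].mean()) if k.sum() else None))
        print(lo,h)
    reg=(x>.38)&(x<.56)&(y>-.05)&(y<.1)&(z>.005)&(z<.05)
    g=P[big(reg&(V<75)&(S<110))];r=P[big(reg&(V>95)&(S<60))]
    print('grip',len(g),np.median(g,0).round(4),R(rect(g[g[:,2]>.02][:,:2])),'rod',len(r),np.median(r,0).round(4),R(rect(r[:,:2])))
E
```

```text
top base 3555 ([0.5212, 0.2568], [295.8, 144.7], 4.2)
top walls 939 ([0.5099, 0.2193], [158.4, 72.1], 3.7)
fork top+bar tip 116 [0.3858 0.2322 0.1434] [0.4296 0.2615 0.1717]
ears 66 [0.388  0.401  0.4117] [0.2205 0.2519 0.261 ]
-0.05 [(-98, 5, 146), (-94, 7, 147), (-90, 4, 144), (-86, 27, 93), (-81, 56, 142), (-77, 54, 147), (-73, 55, 146), (-69, 54, 146), (-65, 7, 146), (-61, 6, 145), (-57, 6, 146), (-53, 5, 142), (-49, 35, 94), (-45, 54, 139), (-41, 55, 145), (-37, 56, 144), (-33, 55, 145), (-29, 54, 144), (-25, 56, 144), (-21, 57, 144), (-17, 52, 144), (-13, None, None), (-9, 7, 144), (-5, 5, 146), (-1, 2, 137), (2, 31, 88), (6, 55, 140), (10, 55, 145), (14, 56, 144), (18, 57, 144), (22, 54, 143), (26, 57, 143), (30, 56, 143), (34, 54, 142), (38, None, None), (42, 4, 142), (46, 5, 143), (50, 6, 121), (54, 35, 81), (58, 55, 138), (62, 54, 143), (66, 56, 142), (70, 57, 142), (74, None, None), (78, None, None), (82, 3, 141), (86, 6, 141), (90, 4, 141), (94, 7, 141), (98, 5, 141)]
0.03 [(-98, None, None), (-94, None, None), (-90, 3, 160), (-86, 29, 99), (-81, 57, 137), (-77, 55, 142),
[... 1973 characters left out ...]
, 64), (-49, 12, 53), (-45, 56, 80), (-41, 58, 91), (-37, 59, 88), (-33, 58, 87), (-29, 57, 85), (-25, 58, 87), (-21, 56, 85), (-17, 58, 80), (-13, None, None), (-9, 6, 88), (-5, 8, 88), (-1, 8, 74), (2, 24, 49), (6, 57, 79), (10, 56, 87), (14, 60, 88), (18, 57, 88), (22, 55, 88), (26, 56, 88), (30, 58, 89), (34, 56, 73), (38, None, None), (42, None, None), (46, 8, 87), (50, 10, 70), (54, 35, 46), (58, 58, 71), (62, 56, 86), (66, 58, 88), (70, 58, 90), (74, None, None), (78, None, None), (82, 10, 86), (86, 7, 87), (90, 8, 87), (94, 6, 88), (98, 5, 85)]
grip 94 [0.4554 0.0301 0.0279] ([0.4533, 0.0331], [25.8, 38.1], 39.5) rod 48 [ 0.4885 -0.0012  0.019 ] ([0.4893, -0.0016], [9.6, 56.0], 45.3)
```

Call:
servo_tool(
  steps=[
    [[0,0,-0.0445,0.2,0.34,0.06,40],[0,0,-0.0445,0.2,0.34,0.06,40],[0,0,-0.0445,0.2,0.34,0.06,40],[0,0,-0.0445,0.2,0.34,0.06,40],[0,0,-0.0445,0.2,0.34,0.06,40],[0,0,-0.0445,0.2,0.34,0.06,40],[0,0,-0.0445,0.2,0.34,0.06,40],[0,0,-0.0445,0.2,0.34,0.06,40]],
  ],
  squeeze=15,
)

```text
t: 0.77
tool_pos: [0.3776, -0.3122, 0.2927]
tcp_rot: [[0.997, 0.073, -0.0], [0.073, -0.997, -0.0], [-0.0, 0.0, -1.0]]
force: [1.7, -0.1, 0.4]
gripper_width: 0.0437
grip_force: 0.0
```

Call:
servo_tool(
  steps=[
    [[0,0,0,0.2,0.34,0.06,40],[0,0,0,0.2,0.34,0.06,40],[0,0,0,0.2,0.34,0.06,40],[0,0,0,0.2,0.34,0.06,40],[0,0,0,0.2,0.34,0.06,40],[0,0,0,-0.04,0.4,0,40],[0,0,0,-0.04,0.4,0,40],[0,0,0,-0.04,0.4,0,40]],
  ],
)

```text
t: 1.43
tool_pos: [0.4647, -0.0221, 0.3222]
tcp_rot: [[0.997, 0.075, -0.001], [0.075, -0.997, 0.0], [-0.001, -0.0, -1.0]]
force: [1.4, -0.2, -0.1]
gripper_width: 0.0399
grip_force: 0.0
```

Call:
servo_tool(
  steps=[
    [[0,0,0,-0.035,0.38,-0.1,40],[0,0,0,-0.035,0.38,-0.1,40],[0,0,0,-0.035,0.38,-0.1,40],[0,0,0,-0.035,0.38,-0.1,40],[0,0,0,-0.035,0.38,-0.1,40],[0,0,0,-0.035,0.38,-0.1,40],[0,0,0,-0.035,0.38,-0.1,40],[0,0,0,0,0,0,40]],
  ],
)

```text
t: 2.1
tool_pos: [0.4372, 0.2489, 0.2509]
tcp_rot: [[0.996, 0.084, -0.003], [0.084, -0.996, 0.003], [-0.003, -0.003, -1.0]]
force: [-1.0, 0.4, 0.0]
gripper_width: 0.0401
grip_force: 0.0
```

Call:
servo_tool(
  steps=[
    [[0,0,0,0,0,-0.2,40],[0,0,0,0,0,-0.2,40],[0,0,0,0,0,-0.2,40],[0,0,0,0,0,-0.22,40],[0,0,0,0,0,0,10],[0,0,0,0,0,0,10],[0,0,0,0,0,0,10],[0,0,0,0,0,0,10]],
  ],
)

```text
t: 2.77
tool_pos: [0.4413, 0.2423, 0.172]
tcp_rot: [[0.997, 0.075, 0.002], [0.075, -0.997, 0.001], [0.002, -0.001, -1.0]]
force: [0.2, 1.1, 0.9]
gripper_width: 0.0208
grip_force: 0.0
```

Call:
servo_tool(
  steps=[
    [[0,0,0,0,0,0,10],[0,0,0,0,0,0,10],[0,0,0,0,0,0,10],[0,0,0,0,0,0,10],[0,0,0,0,0,0,10],[0,0,0,0,0,0,10],[0,0,0,0,0,0,10],[0,0,0,0,0,0,10]],
  ],
)

```text
t: 3.43
tool_pos: [0.4412, 0.2434, 0.1719]
tcp_rot: [[0.997, 0.076, 0.002], [0.076, -0.997, 0.002], [0.002, -0.002, -1.0]]
force: [-0.2, 5.6, -0.0]
gripper_width: 0.0159
grip_force: 15.0
```

```bash
python3 - <<'E'
import numpy as np
t=np.linspace(.19,1.66,17);r=.1895
X=np.stack([-r*np.cos(t)*.9972,-r*np.cos(t)*.075,r*np.sin(t)],1)*10
print(np.diff(X.round(2),axis=0).round(2).tolist())
E
```

```text
[[0.04, 0.0, 0.17], [0.06, 0.01, 0.16], [0.07, 0.0, 0.16], [0.09, 0.01, 0.15], [0.09, 0.01, 0.15], [0.12, 0.01, 0.13], [0.12, 0.0, 0.12], [0.13, 0.01, 0.11], [0.15, 0.02, 0.1], [0.15, 0.01, 0.09], [0.16, 0.01, 0.07], [0.16, 0.01, 0.05], [0.17, 0.01, 0.04], [0.17, 0.02, 0.03], [0.17, 0.01, 0.0], [0.18, 0.01, 0.0]]
```

Call:
servo_tool(
  steps=[
    [[0,0,0,0.04,0,0.17,10],[0,0,0,0.06,0.01,0.16,10],[0,0,0,0.07,0,0.16,10],[0,0,0,0.09,0.01,0.15,10],[0,0,0,0.09,0.01,0.15,10],[0,0,0,0.12,0.01,0.13,10],[0,0,0,0.12,0,0.12,10],[0,0,0,0.13,0.01,0.11,10]],
  ],
  squeeze=18,
)

```text
t: 4.1
tool_pos: [0.5123, 0.2486, 0.2871]
tcp_rot: [[0.997, 0.077, 0.0], [0.077, -0.997, 0.002], [0.0, -0.002, -1.0]]
force: [-1.1, 6.6, -4.7]
gripper_width: 0.016
grip_force: 18.0
```

Call:
servo_tool(
  steps=[
    [[0,0,0,0.15,0.02,0.1,10],[0,0,0,0.15,0.01,0.09,10],[0,0,0,0.16,0.01,0.07,10],[0,0,0,0.16,0.01,0.05,10],[0,0,0,0.17,0.01,0.04,10],[0,0,0,0.17,0.02,0.03,10],[0,0,0,0.17,0.01,0,10],[0,0,0,0.18,0.01,0,10]],
  ],
)

```text
t: 4.77
tool_pos: [0.6437, 0.2583, 0.3256]
tcp_rot: [[0.997, 0.077, 0.001], [0.077, -0.997, 0.002], [0.001, -0.002, -1.0]]
force: [-2.8, 5.3, 2.9]
gripper_width: 0.0157
grip_force: 18.0
```

Call:
servo_tool(
  steps=[
    [[0,0,0,0,0,0,10],[0,0,0,0,0,0,10],[0,0,0,0,0,0,10],[0,0,0,0,0,0,40],[0,0,0,0,0,0,40],[0,0,0,0,0,0,40],[0,0,0,0,0,0,40],[0,0,0,0,0,0,40]],
  ],
)

```text
t: 5.43
tool_pos: [0.6436, 0.2565, 0.3235]
tcp_rot: [[0.997, 0.075, -0.0], [0.075, -0.997, -0.001], [-0.0, 0.001, -1.0]]
force: [-0.2, -0.4, -0.4]
gripper_width: 0.0375
grip_force: 0.0
```

```bash
python3 - <<'E'
from meas import *
for n in('top','side'):
    img,d=bot.capture(n);cv2.imwrite(f'pics/{n}1.png',img[:,:,::-1])
    P=cloud(n,d);z=P[...,2];m=(P[...,0]>.57)&(P[...,0]<.72)&(P[...,1]>.22)&(P[...,1]<.29)&(z>.13)&(z<.37)
    q=P[m];print(n,[(round(a,2),np.median(q[abs(q[:,2]-a)<.015],0).round(3).tolist()) for a in(.15,.18,.21,.24,.27,.3,.35) if (abs(q[:,2]-a)<.015).any()])
a=cv2.imread('pics/side1.png')[20:300,100:473];cv2.imwrite('pics/s1.png',cv2.resize(a,(799,600)))
E
```

```text
top []
side [(0.15, [0.624, 0.251, 0.15]), (0.18, [0.625, 0.252, 0.179]), (0.21, [0.626, 0.252, 0.209]), (0.24, [0.628, 0.252, 0.241]), (0.27, [0.627, 0.251, 0.269]), (0.3, [0.633, 0.25, 0.305]), (0.35, [0.651, 0.228, 0.336])]
```

View pics/s1.png

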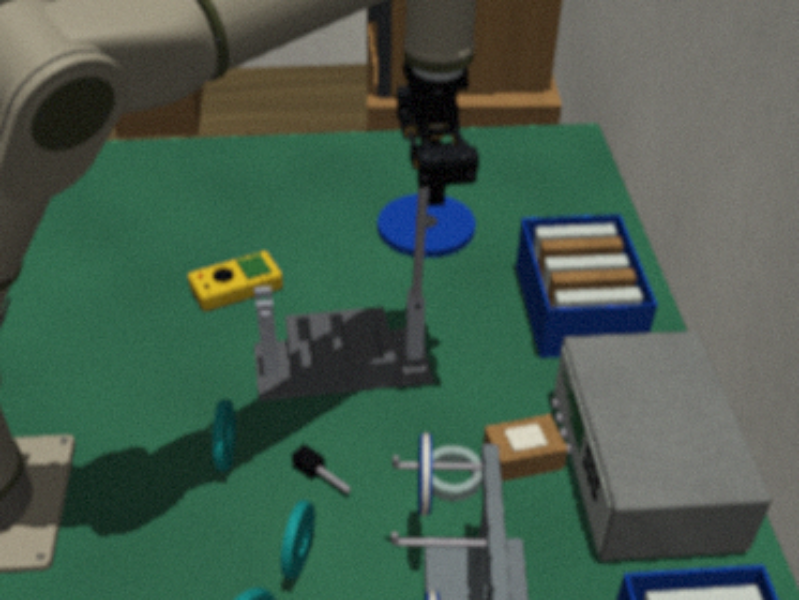

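The bar stands upright at about 1.63 rad, from crop (415,310) to (425,195), with the fork free at (265,290). Next is the reel on hook2.

Call:
servo_tool(
  steps=[
    [[0,0,0,0,0,0.35,40],[0,0,0,0,0,0.35,40],[0,0,0.128,-0.03,-0.26,0,40],[0,0,0.128,-0.03,-0.26,0,40],[0,0,0.128,-0.03,-0.26,0,40],[0,0,0.128,-0.03,-0.26,0,40],[0,0,0.128,-0.03,-0.26,0,40],[0,0,0.128,-0.03,-0.26,0,40]],
  ],
  squeeze=30,
)

```text
t: 6.2
tool_pos: [0.6253, 0.0996, 0.3936]
tcp_rot: [[0.776, 0.631, 0.0], [0.631, -0.776, -0.0], [-0.0, 0.0, -1.0]]
force: [0.3, 0.0, 0.4]
gripper_width: 0.0399
grip_force: 0.0
```

Call:
servo_tool(
  steps=[
    [[0,0,0.128,-0.03,-0.26,0,40],[0,0,0.128,-0.03,-0.26,0,40],[0,0,0.128,-0.03,-0.26,0,40],[0,0,0.128,-0.03,-0.26,0,40],[0,0,0.128,-0.03,-0.26,0,40],[0,0,0.128,-0.03,-0.26,0,40],[0,0,0.128,-0.03,-0.26,0,40],[0,0,0.128,-0.03,-0.26,0,40]],
  ],
)

```text
t: 6.87
tool_pos: [0.6012, -0.1085, 0.3937]
tcp_rot: [[0.083, 0.997, 0.0], [0.997, -0.083, -0.0], [-0.0, 0.0, -1.0]]
force: [-0.4, -0.0, 0.3]
gripper_width: 0.0401
grip_force: 0.0
```

Call:
servo_tool(
  steps=[
    [[0,0,0,0,0,-0.3,40],[0,0,0,0,0,-0.3,40],[0,0,0,0,0,-0.3,40],[0,0,0,0,0,-0.3,40],[0,0,0,0,0,-0.1,40],[0,0,0,0,0,0,40],[0,0,0,0,0,0,40],[0,0,0,0,0,0,40]],
  ],
)

```text
t: 7.53
tool_pos: [0.6025, -0.1068, 0.2657]
tcp_rot: [[0.088, 0.996, 0.003], [0.996, -0.088, -0.0], [0.0, 0.003, -1.0]]
force: [-0.1, -0.3, -0.5]
gripper_width: 0.0403
grip_force: 0.0
```

Call:
servo_tool(
  steps=[
    [[0,0,0,-0.02,-0.02,-0.2,40],[0,0,0,0,0,-0.2,40],[0,0,0,0,0,-0.15,40],[0,0,0,0,0,-0.08,40],[0,0,0,0,0,0,40],[0,0,0,0,0,0,5],[0,0,0,0,0,0,5],[0,0,0,0,0,0,5]],
  ],
)

```text
t: 8.2
tool_pos: [0.6003, -0.109, 0.202]
tcp_rot: [[0.088, 0.996, 0.002], [0.996, -0.088, -0.0], [-0.0, 0.002, -1.0]]
force: [-0.1, -0.1, -0.1]
gripper_width: 0.0273
grip_force: 0.0
```

Call:
servo_tool(
  steps=[
    [[0,0,0,0,0,0,5],[0,0,0,0,0,0,5],[0,0,0,0,0,0,5],[0,0,0,0,0,0,5],[0,0,0,0,0,0,5],[0,0,0,0,0,0,5],[0,0,0,0,0,0,5],[0,0,0,0,0,0,5]],
  ],
)

```text
t: 8.87
tool_pos: [0.5999, -0.1091, 0.201]
tcp_rot: [[0.088, 0.996, 0.001], [0.996, -0.088, -0.0], [-0.0, 0.001, -1.0]]
force: [0.3, -0.9, 5.8]
gripper_width: 0.0137
grip_force: 29.9
```

Call:
servo_tool(
  steps=[
    [[0,0,0,0,0,0.08,5],[0,0,0,0,0,0.08,5],[0,0,0,0,0,0.06,5],[0,0,0,0,0,0,5],[0,0,0,0,0,0,5],[0,0,0,-0.08,0.007,0,5],[0,0,0,-0.1,0.009,0,5],[0,0,0,-0.1,0.009,0,5]],
  ],
)

```text
t: 9.53
tool_pos: [0.5706, -0.1063, 0.2219]
tcp_rot: [[0.088, 0.996, -0.001], [0.996, -0.088, 0.001], [0.0, -0.001, -1.0]]
force: [-0.2, 0.6, -2.0]
gripper_width: 0.0135
grip_force: 29.9
```

```bash
python3 - <<'E'
from meas import *
img,d=bot.capture('side');P=cloud('side',d);H,S,V=masks('side',img)
x,y,z=np.moveaxis(P,2,0);m=(x>.5)&(x<.7)&(y>-.2)&(y<-.03)&(z>.08)&(z<.25)&(H>105)&(H<130)&(S>90);q=P[m];print(np.median(q,0),q.min(0),q.max(0))
cv2.imwrite('pics/s2.png',cv2.resize(img[180:300,230:370,::-1],(700,600)))
print(bot.sense()['tool_pos'])
E
```

```text
[ 0.57338836 -0.11486577  0.21498836] [ 0.55994115 -0.15425625  0.15813391] [ 0.58196973 -0.09595981  0.24502264]
[ 0.56924486 -0.10613855  0.22200447]
```

View pics/s2.png

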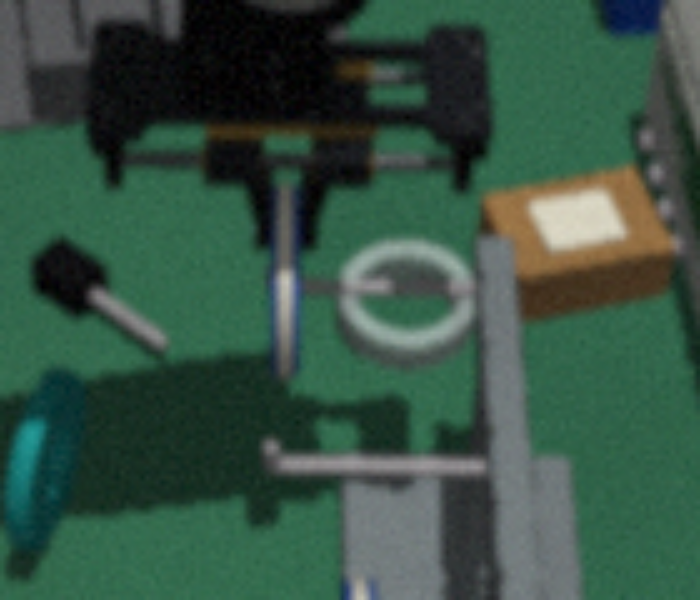

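Call:
servo_tool(
  steps=[
    [[0,0,0,-0.115,0.01,0,5],[0,0,0,-0.115,0.01,0,5],[0,0,0,-0.115,0.01,0,5],[0,0,0,-0.115,0.01,0,5],[0,0,0,-0.05,0,0.1,5],[0,0,0,0,0,0.2,5],[0,0,0,0,0,0.2,5],[0,0,0,0,0,0.2,5]],
  ],
)

```text
t: 10.25
tool_pos: [0.5204, -0.1026, 0.2941]
tcp_rot: [[0.088, 0.996, 0.0], [0.996, -0.088, -0.0], [-0.0, 0.0, -1.0]]
force: [0.1, 0.2, -1.9]
gripper_width: 0.014
grip_force: 29.9
```

Call:
servo_tool(
  steps=[
    [[0,0,0.026,-0.01,0.2,0,5],[0,0,0.026,-0.01,0.3,0,5],[0,0,0.026,-0.01,0.3,0,5],[0,0,0.026,-0.01,0.3,0,5],[0,0,0.026,-0.01,0.3,0,5],[0,0,0.026,-0.01,0.3,0,5],[0,0,0.026,-0.01,0.3,0,5],[0,0,0.026,-0.01,0.3,0,5]],
  ],
)

```text
t: 10.92
tool_pos: [0.5123, 0.1291, 0.2931]
tcp_rot: [[-0.076, 0.997, 0.001], [0.997, 0.076, -0.0], [-0.0, 0.001, -1.0]]
force: [0.4, 0.1, -1.4]
gripper_width: 0.0137
grip_force: 29.9
```

Call:
servo_tool(
  steps=[
    [[0,0,0,0,0.3,0,5],[0,0,0,0,0.3,0,5],[0,0,0,0,0.3,0,5],[0,0,0,0,0.19,0,5],[0,0,0,0,0.05,-0.1,5],[0,0,0,0,0,-0.2,5],[0,0,0,0,0,-0.2,5],[0,0,0,0,0,0,5]],
  ],
)

```text
t: 11.58
tool_pos: [0.5115, 0.2399, 0.239]
tcp_rot: [[-0.075, 0.997, -0.004], [0.997, 0.075, -0.002], [-0.002, -0.005, -1.0]]
force: [-0.5, -0.7, -1.1]
gripper_width: 0.0138
grip_force: 29.9
```

```bash
cat > reel.py <<'E'
from meas import *
import sys
cx,cy=map(float,sys.argv[1:3])
s=bot.sense();print(s['tool_pos'].round(4),s['force'].round(1),s['gripper_width'])
for n in('top','side'):
    img,d=bot.capture(n);P=cloud(n,d);H,S,V=masks(n,img);x,y,z=np.moveaxis(P,2,0)
    near=(abs(x-cx)<.05)&(abs(y-cy)<.08)&(z>.02)&(z<.3)
    for nm,m in(('blue',near&(H>105)&(H<130)&(S>90)),('white',near&(V>150 if n=='top' else V>120)&(S<50)&(z>.06))):
        q=P[m]
        if len(q)>5:print(n,nm,len(q),np.median(q,0).round(4),R(rect(q[:,:2])),'z',np.percentile(q[:,2],[2,98]).round(3))
    cv2.imwrite(f'pics/{n}_last.png',img[:,:,::-1])
E
python3 reel.py .509 .247
```

```text
[0.5115 0.2399 0.239 ] [-0.5 -0.7 -1.1] 0.013781551624058797
side blue 53 [0.5073 0.2275 0.2195] ([0.5141, 0.223], [64.6, 44.5], 67.7) z [0.173 0.298]
side white 31 [0.5139 0.2023 0.2167] ([0.514, 0.2026], [7.8, 25.9], 6.4) z [0.201 0.226]
```

Call:
servo_tool(
  steps=[
    [[0,0,0,-0.025,0.07,-0.18,5],[0,0,0,0,0,-0.18,5],[0,0,0,0,0,-0.18,5],[0,0,0,0,0,-0.14,5],[0,0,0,0,0,0,5],[0,0,0,0,0,0,5],[0,0,0,0,0,0,5],[0,0,0,0,0,0,5]],
  ],
)

```text
t: 12.35
tool_pos: [0.5108, 0.2488, 0.176]
tcp_rot: [[-0.075, 0.997, 0.002], [0.997, 0.075, 0.001], [0.001, 0.002, -1.0]]
force: [0.0, 0.5, -0.9]
gripper_width: 0.0138
grip_force: 29.9
```

```bash
python3 reel.py .509 .247; python3 -c "
import cv2
a=cv2.imread('pics/side_last.png')[120:210,200:320];cv2.imwrite('pics/s3.png',cv2.resize(a,(800,600),interpolation=3))"
```

```text
[0.5108 0.2488 0.176 ] [ 0.   0.5 -0.9] 0.013775110468779874
side blue 97 [0.5058 0.2275 0.1668] ([0.5185, 0.2501], [102.2, 76.3], 64.0) z [0.05  0.293]
side white 29 [0.5128 0.2081 0.1518] ([0.5128, 0.2117], [8.0, 24.0], 7.2) z [0.136 0.16 ]
```

View pics/s3.png

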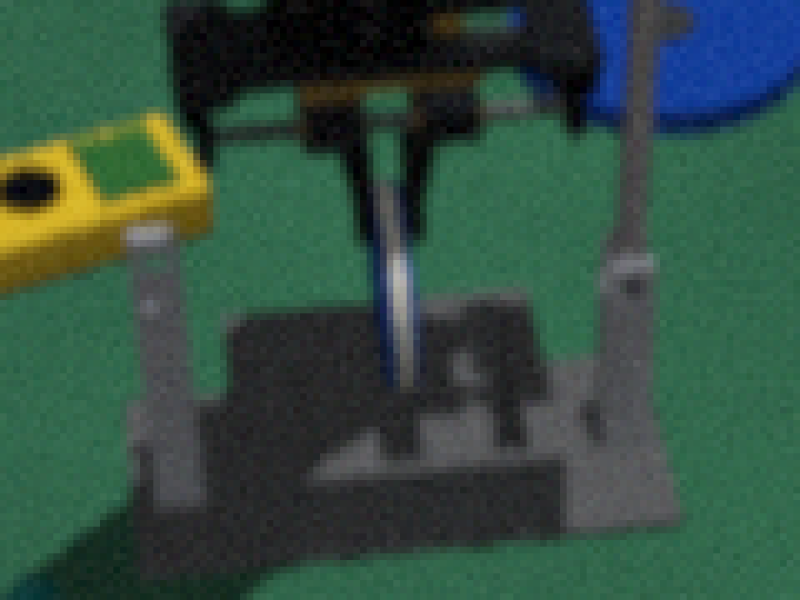

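Call:
servo_tool(
  steps=[
    [[0,0,0,-0.015,-0.015,0,5],[0,0,0,0,0,-0.1,5],[0,0,0,0,0,-0.1,5],[0,0,0,0,0,-0.1,5],[0,0,0,0,0,-0.1,5],[0,0,0,0,0,-0.06,5],[0,0,0,0,0,0,5],[0,0,0,0,0,0,5]],
  ],
)

```text
t: 13.12
tool_pos: [0.5084, 0.247, 0.1282]
tcp_rot: [[-0.075, 0.997, -0.001], [0.997, 0.075, 0.0], [0.0, -0.001, -1.0]]
force: [-0.4, 0.8, -1.2]
gripper_width: 0.0136
grip_force: 29.9
```

Entered the slot without contact. Now the last 15 mm.

Call:
servo_tool(
  steps=[
    [[0,0,0,0,0,-0.05,5],[0,0,0,0,0,-0.04,5],[0,0,0,0,0,-0.03,5],[0,0,0,0,0,-0.02,5],[0,0,0,0,0,0,5],[0,0,0,0,0,0,5],[0,0,0,0,0,0,5],[0,0,0,0,0,0,5]],
  ],
)

```text
t: 13.78
tool_pos: [0.5088, 0.247, 0.1148]
tcp_rot: [[-0.075, 0.997, 0.0], [0.997, 0.075, 0.0], [0.0, 0.0, -1.0]]
force: [0.1, 0.1, -1.4]
gripper_width: 0.0135
grip_force: 29.9
```

Call:
servo_tool(
  steps=[
    [[0,0,0,0,0,-0.01,5],[0,0,0,0,0,-0.01,5],[0,0,0,0,0,0,5],[0,0,0,0,0,0,5],[0,0,0,0,0,0,30],[0,0,0,0,0,0,30],[0,0,0,0,0,0,30],[0,0,0,0,0,0,30]],
  ],
)

```text
t: 14.45
tool_pos: [0.5087, 0.247, 0.1127]
tcp_rot: [[-0.075, 0.997, 0.0], [0.997, 0.075, 0.0], [0.0, 0.0, -1.0]]
force: [0.2, 0.1, 0.1]
gripper_width: 0.0279
grip_force: 0.0
```

Call:
servo_tool(
  steps=[
    [[0,0,0,0,0,0,30],[0,0,0,0,0,0,30],[0,0,0,0,0,0.2,30],[0,0,0,0,0,0.3,30],[0,0,0,0,0,0.3,30],[0,0,0,0,0,0.4,30],[0,0,0,0,0,0.4,30],[0,0,0,0,0,0.4,30]],
  ],
)

```text
t: 15.12
tool_pos: [0.5082, 0.2469, 0.3145]
tcp_rot: [[-0.076, 0.997, 0.0], [0.997, 0.076, -0.0], [-0.0, 0.0, -1.0]]
force: [1.5, 0.9, -0.4]
gripper_width: 0.0301
grip_force: 0.0
```

```bash
python3 reel.py .509 .247
```

```text
[0.5082 0.2469 0.3145] [ 1.5  0.9 -0.4] 0.030112698726962914
side blue 60 [0.5035 0.2511 0.06  ] ([0.5122, 0.2538], [22.6, 108.8], 3.0) z [0.023 0.106]
side white 41 [0.5117 0.2143 0.0956] ([0.5121, 0.2161], [9.4, 34.7], 9.0) z [0.073 0.106]
```

Call:
servo_tool(
  steps=[
    [[0,0,-0.014,0,-0.2,0.05,40],[0,0,-0.014,0.03,-0.38,0,40],[0,0,-0.014,0.06,-0.38,0,40],[0,0,-0.014,0.06,-0.38,0,40],[0,0,-0.014,0.06,-0.38,0,40],[0,0,-0.014,0.06,-0.38,0,40],[0,0,-0.014,0.06,-0.38,0,40],[0,0,-0.014,0.06,-0.38,0,40]],
  ],
)

```text
t: 15.88
tool_pos: [0.5475, -0.0412, 0.3175]
tcp_rot: [[0.014, 1.0, 0.0], [1.0, -0.014, -0.001], [-0.001, 0.0, -1.0]]
force: [0.4, -0.3, 0.9]
gripper_width: 0.0401
grip_force: 0.0
```

Call:
servo_tool(
  steps=[
    [[0,0,-0.014,0.06,-0.38,0,40],[0,0,-0.014,0.06,-0.38,0,40],[0,0,-0.014,0.06,-0.38,0,40],[0,0,-0.014,0.06,-0.38,0,40],[0,0,-0.014,0.06,-0.38,0,40],[0,0,-0.014,0.06,-0.38,0,40],[0,0,-0.014,0.01,-0.31,0,40],[0,0,0,0,-0.1,0,40]],
  ],
)

```text
t: 16.55
tool_pos: [0.5835, -0.3144, 0.3158]
tcp_rot: [[0.097, 0.995, -0.002], [0.995, -0.097, -0.001], [-0.001, -0.002, -1.0]]
force: [0.5, -0.7, -0.2]
gripper_width: 0.0401
grip_force: 0.0
```

Call:
servo_tool(
  steps=[
    [[0,0,0,0,0,-0.2,40],[0,0,0,0,0,-0.2,40],[0,0,0,0,0,-0.2,40],[0,0,0,0,0,0,40],[0,0,0,0,0,0,40],[0,0,0,0,0,0,40],[0,0,0,0,0,0,40],[0,0,0,0,0,0,40]],
  ],
)

```text
t: 17.22
tool_pos: [0.5852, -0.308, 0.2589]
tcp_rot: [[0.089, 0.996, 0.002], [0.996, -0.089, -0.001], [-0.001, 0.002, -1.0]]
force: [-0.2, -0.2, -0.1]
gripper_width: 0.0402
grip_force: 0.0
```

```bash
python3 reel.py .5836 -.338
```

```text
[ 0.5852 -0.308   0.2589] [-0.2 -0.2 -0.1] 0.04020632684879757
top blue 21 [ 0.5804 -0.2974  0.1479] ([0.5802, -0.2992], [18.5, 2.5], 82.5) z [0.111 0.171]
side blue 102 [ 0.5784 -0.3616  0.1753] ([0.5828, -0.3501], [76.5, 28.5], 72.4) z [0.125 0.196]
side white 186 [ 0.5833 -0.3443  0.1658] ([0.5892, -0.3419], [70.3, 63.7], 35.4) z [0.157 0.196]
```

Call:
servo_tool(
  steps=[
    [[0,0,0,-0.015,-0.15,0,40],[0,0,0,0,-0.15,0,40],[0,0,0,0,0,-0.2,40],[0,0,0,0,0,-0.2,40],[0,0,0,0,0,-0.17,40],[0,0,0,0,0,0,40],[0,0,0,0,0,0,40],[0,0,0,0,0,0,40]],
  ],
)

```text
t: 17.98
tool_pos: [0.5834, -0.3391, 0.2017]
tcp_rot: [[0.091, 0.996, 0.001], [0.996, -0.091, -0.0], [-0.0, 0.001, -1.0]]
force: [-0.3, 0.7, -0.4]
gripper_width: 0.0402
grip_force: 0.0
```

Call:
servo_tool(
  steps=[
    [[0,0,0,0,0,0,5],[0,0,0,0,0,0,5],[0,0,0,0,0,0,5],[0,0,0,0,0,0,5],[0,0,0,0,0,0,5],[0,0,0,0,0,0,5],[0,0,0,0,0,0,5],[0,0,0,0,0,0,5]],
  ],
)

```text
t: 18.65
tool_pos: [0.5833, -0.3381, 0.2009]
tcp_rot: [[0.09, 0.996, 0.001], [0.996, -0.09, -0.0], [-0.0, 0.001, -1.0]]
force: [-0.2, -0.1, 2.1]
gripper_width: 0.0135
grip_force: 29.9
```

Call:
servo_tool(
  steps=[
    [[0,0,0,0,0,0.08,5],[0,0,0,0,0,0.08,5],[0,0,0,0,0,0.06,5],[0,0,0,0,0,0,5],[0,0,0,0,0,0,5],[0,0,0,-0.08,0.007,0,5],[0,0,0,-0.1,0.009,0,5],[0,0,0,-0.1,0.009,0,5]],
  ],
)

```text
t: 19.32
tool_pos: [0.5542, -0.3353, 0.2219]
tcp_rot: [[0.089, 0.996, -0.001], [0.996, -0.089, 0.001], [0.001, -0.001, -1.0]]
force: [0.3, -0.5, 0.0]
gripper_width: 0.0134
grip_force: 29.9
```

Call:
servo_tool(
  steps=[
    [[0,0,0,-0.12,0.01,0,5],[0,0,0,-0.12,0.01,0,5],[0,0,0,-0.12,0.01,0,5],[0,0,0,-0.12,0.01,0,5],[0,0,0,-0.05,0,0.1,5],[0,0,0,0,0,0.2,5],[0,0,0,0,0,0.2,5],[0,0,0,0,0,0.2,5]],
  ],
)

```text
t: 19.98
tool_pos: [0.5017, -0.3316, 0.294]
tcp_rot: [[0.09, 0.996, -0.0], [0.996, -0.09, -0.0], [-0.0, -0.0, -1.0]]
force: [0.8, -0.5, -1.1]
gripper_width: 0.0139
grip_force: 29.9
```

Call:
servo_tool(
  steps=[
    [[0,0,0.014,-0.03,0.2,0,5],[0,0,0.014,-0.03,0.3,0,5],[0,0,0.014,-0.03,0.38,0,5],[0,0,0.014,-0.03,0.38,0,5],[0,0,0.014,-0.03,0.38,0,5],[0,0,0.014,-0.03,0.38,0,5],[0,0,0.014,-0.03,0.38,0,5],[0,0,0.014,-0.03,0.38,0,5]],
  ],
)

```text
t: 20.65
tool_pos: [0.4776, -0.0516, 0.2929]
tcp_rot: [[0.001, 1.0, 0.0], [1.0, -0.001, -0.001], [-0.001, 0.0, -1.0]]
force: [0.4, -0.3, -0.8]
gripper_width: 0.0137
grip_force: 29.9
```

Call:
servo_tool(
  steps=[
    [[0,0,0.014,-0.03,0.38,0,5],[0,0,0.014,-0.03,0.38,0,5],[0,0,0.014,-0.03,0.38,0,5],[0,0,0.014,-0.03,0.38,0,5],[0,0,0.014,-0.03,0.38,0,5],[0,0,0.014,-0.03,0.38,0,5],[0,0,0.014,-0.01,0.3,0,5],[0,0,0,0,0.2,0,5]],
  ],
)

```text
t: 21.32
tool_pos: [0.4579, 0.2279, 0.2931]
tcp_rot: [[-0.079, 0.997, 0.0], [0.997, 0.079, 0.001], [0.001, 0.0, -1.0]]
force: [-1.0, -0.2, -0.3]
gripper_width: 0.0136
grip_force: 29.9
```

Call:
servo_tool(
  steps=[
    [[0,0,0,0,0.1,0,5],[0,0,0,0,0,-0.15,5],[0,0,0,0,0,-0.15,5],[0,0,0,0,0,-0.15,5],[0,0,0,0,0,-0.1,5],[0,0,0,0,0,0,5],[0,0,0,0,0,0,5],[0,0,0,0,0,0,5]],
  ],
)

```text
t: 21.98
tool_pos: [0.4594, 0.2347, 0.2385]
tcp_rot: [[-0.075, 0.997, 0.001], [0.997, 0.075, 0.0], [0.0, 0.001, -1.0]]
force: [0.3, -0.5, -0.9]
gripper_width: 0.0136
grip_force: 29.9
```

Call:
servo_tool(
  steps=[
    [[0,0,0,-0.025,0.085,0,5],[0,0,0,0,0,-0.15,5],[0,0,0,0,0,-0.15,5],[0,0,0,0,0,-0.15,5],[0,0,0,0,0,-0.15,5],[0,0,0,0,0,0,5],[0,0,0,0,0,0,5],[0,0,0,0,0,0,5]],
  ],
)

```text
t: 22.65
tool_pos: [0.4569, 0.2437, 0.1788]
tcp_rot: [[-0.076, 0.997, 0.001], [0.997, 0.076, 0.001], [0.001, 0.001, -1.0]]
force: [0.5, 0.5, -0.5]
gripper_width: 0.0139
grip_force: 29.9
```

```bash
python3 reel.py .457 .243; python3 -c "
import cv2
a=cv2.imread('pics/side_last.png')[120:210,200:320];cv2.imwrite('pics/s4.png',cv2.resize(a,(800,600),interpolation=3))"
```

```text
[0.4569 0.2437 0.1788] [ 0.5  0.5 -0.5] 0.013866595897528977
top blue 26 [0.5046 0.2139 0.0715] ([0.5048, 0.2122], [1.6, 24.6], 6.6) z [0.044 0.098]
side blue 130 [0.4668 0.2272 0.1252] ([0.4556, 0.2508], [97.5, 111.5], 2.7) z [0.028 0.295]
side white 34 [0.4604 0.2051 0.1505] ([0.4839, 0.2322], [91.1, 17.3], 50.5) z [0.102 0.163]
```

View pics/s4.png

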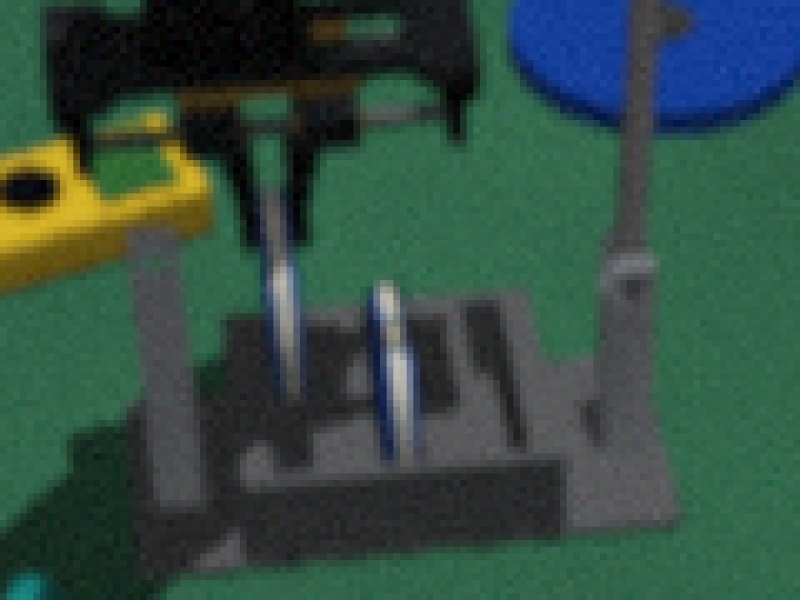

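The reel hangs over slot 0, with its bottom at (290,400) and the slot at (290,445). The first reel stands in slot 1. Lowering.

Call:
servo_tool(
  steps=[
    [[0,0,0,0,0,-0.1,5],[0,0,0,0,0,-0.1,5],[0,0,0,0,0,-0.1,5],[0,0,0,0,0,-0.1,5],[0,0,0,0,0,-0.08,5],[0,0,0,0,0,0,5],[0,0,0,0,0,0,5],[0,0,0,0,0,0,5]],
  ],
)

```text
t: 23.42
tool_pos: [0.4567, 0.2432, 0.1298]
tcp_rot: [[-0.075, 0.997, 0.0], [0.997, 0.075, 0.0], [0.0, 0.0, -1.0]]
force: [0.5, -0.9, -1.4]
gripper_width: 0.0136
grip_force: 29.9
```

Call:
servo_tool(
  steps=[
    [[0,0,0,0,0,-0.05,5],[0,0,0,0,0,-0.05,5],[0,0,0,0,0,-0.03,5],[0,0,0,0,0,-0.03,5],[0,0,0,0,0,0,5],[0,0,0,0,0,0,5],[0,0,0,0,0,0,5],[0,0,0,0,0,0,5]],
  ],
)

```text
t: 24.08
tool_pos: [0.4568, 0.243, 0.1138]
tcp_rot: [[-0.075, 0.997, 0.0], [0.997, 0.075, 0.0], [0.0, 0.0, -1.0]]
force: [0.2, -0.8, -0.7]
gripper_width: 0.0134
grip_force: 29.9
```

Call:
servo_tool(
  steps=[
    [[0,0,0,0,0,-0.01,5],[0,0,0,0,0,0,5],[0,0,0,0,0,0,5],[0,0,0,0,0,0,30],[0,0,0,0,0,0,30],[0,0,0,0,0,0,30],[0,0,0,0,0,0,30],[0,0,0,0,0,0,30]],
  ],
)

```text
t: 24.75
tool_pos: [0.4567, 0.2429, 0.1126]
tcp_rot: [[-0.075, 0.997, 0.0], [0.997, 0.075, 0.0], [0.0, 0.0, -1.0]]
force: [-0.2, -0.4, -1.0]
gripper_width: 0.0293
grip_force: 0.0
```

Call:
servo_tool(
  steps=[
    [[0,0,0,0,0,0.2,30],[0,0,0,0,0,0.3,30],[0,0,0,0,0,0.4,30],[0,0,0,0,0,0.4,40],[0,0,-0.14,0,0,0.4,40],[0,0,-0.14,0,0,0.4,40],[0,0,-0.14,0,0,0.4,40],[0,0,-0.14,0,0,0.4,40]],
  ],
)

```text
t: 25.42
tool_pos: [0.4561, 0.2428, 0.4048]
tcp_rot: [[0.362, 0.932, 0.001], [0.932, -0.362, -0.0], [-0.0, 0.001, -1.0]]
force: [1.6, 0.4, -0.3]
gripper_width: 0.0398
grip_force: 0.0
```

```bash
python3 reel.py .457 .243;python3 reel.py .509 .247|grep white
```

```text
[0.4561 0.2428 0.4048] [ 1.6  0.4 -0.3] 0.03978951629823949
top blue 91 [0.5033 0.228  0.0714] ([0.4794, 0.2297], [56.5, 67.8], 2.2) z [0.031 0.105]
top white 19 [0.4592 0.2063 0.0872] ([0.4601, 0.2048], [6.5, 16.7], 5.7) z [0.077 0.102]
side blue 93 [0.499  0.2433 0.0598] ([0.4762, 0.2516], [55.3, 115.3], 5.1) z [0.025 0.108]
side white 32 [0.4596 0.2061 0.0906] ([0.4599, 0.2066], [9.2, 25.9], 9.6) z [0.071 0.101]
top white 21 [0.4626 0.2061 0.0863] ([0.4877, 0.2038], [17.1, 57.6], 86.8) z [0.078 0.098]
side white 37 [0.463  0.2048 0.0844] ([0.4867, 0.2027], [24.6, 58.0], 80.5) z [0.072 0.099]
```

Call:
servo_tool(
  steps=[
    [[0,0,-0.143,0.1,0.01,0,40],[0,0,-0.143,0.2,0.01,0,40],[0,0,-0.143,0.2,0.01,0,40],[0,0,-0.143,0.2,0.01,0,40],[0,0,-0.143,0.2,0.01,0,40],[0,0,-0.143,0.2,0.02,0,40],[0,0,-0.143,0.2,0.02,0,40],[0,0,-0.143,0.2,0.02,0,40]],
  ],
  squeeze=18,
)

```text
t: 26.28
tool_pos: [0.6074, 0.2538, 0.4004]
tcp_rot: [[0.954, 0.299, -0.002], [0.299, -0.954, -0.002], [-0.003, 0.001, -1.0]]
force: [1.0, 0.6, 1.2]
gripper_width: 0.0404
grip_force: 0.0
```

Call:
servo_tool(
  steps=[
    [[0,0,-0.143,0.2,0.015,0,40],[0,0,-0.143,0.175,0.015,0,40],[0,0,0,0,0,0,40],[0,0,0,0,0,0,40],[0,0,0,0,0,0,40],[0,0,0,0,0,0,40],[0,0,0,0,0,0,40],[0,0,0,0,0,0,40]],
  ],
)

```text
t: 26.95
tool_pos: [0.6438, 0.2567, 0.403]
tcp_rot: [[0.996, 0.084, 0.001], [0.084, -0.996, -0.0], [0.001, 0.0, -1.0]]
force: [0.3, 0.1, 0.8]
gripper_width: 0.0401
grip_force: 0.0
```

Call:
servo_tool(
  steps=[
    [[0,0,-0.012,0,0.01,-0.2,40],[0,0,0,0,0,-0.2,40],[0,0,0,0,0,-0.2,40],[0,0,0,0,0,-0.195,40],[0,0,0,0,0,0,40],[0,0,0,0,0,0,10],[0,0,0,0,0,0,10],[0,0,0,0,0,0,10]],
  ],
)

```text
t: 27.62
tool_pos: [0.6444, 0.2582, 0.3249]
tcp_rot: [[0.997, 0.074, 0.002], [0.074, -0.997, 0.001], [0.002, -0.001, -1.0]]
force: [0.6, -0.1, 0.3]
gripper_width: 0.0273
grip_force: 0.0
```

Call:
servo_tool(
  steps=[
    [[0,0,0,0,0,0,10],[0,0,0,0,0,0,10],[0,0,0,0,0,0,10],[0,0,0,0,0,0,10],[0,0,0,0,0,0,10],[0,0,0,0,0,0,10],[0,0,0,0,0,0,10],[0,0,0,0,0,0,10]],
  ],
)

```text
t: 28.28
tool_pos: [0.6442, 0.2585, 0.324]
tcp_rot: [[0.997, 0.074, 0.001], [0.074, -0.997, 0.001], [0.001, -0.001, -1.0]]
force: [-0.6, 1.2, 5.6]
gripper_width: 0.0156
grip_force: 18.0
```

```bash
python3 - <<'E'
import numpy as np
from bench import bot
p=bot.sense()['tool_pos'];print(p)
# contact 17 mm ahead of the TCP
h=np.array([.6267,.2558]);cx,cz=(p[0]-h[0])/.9972,p[2]-.0175-.118
r=np.hypot(cx,cz);th=np.arctan2(cz,-cx);print(r,th)
t=np.linspace(th,.06,17)
X=np.stack([-r*np.cos(t)*.9972,-r*np.cos(t)*.075,r*np.sin(t)],1)*10
print(np.diff(X.round(2),axis=0).round(2).tolist())
E
```

```text
[0.64424848 0.25845757 0.32403664]
0.18935613557774497 1.6638653063809583
[[-0.19, -0.01, 0.0], [-0.19, -0.02, -0.01], [-0.19, -0.01, -0.03], [-0.18, -0.01, -0.05], [-0.18, -0.02, -0.06], [-0.17, -0.01, -0.09], [-0.16, -0.01, -0.1], [-0.15, -0.01, -0.11], [-0.14, -0.01, -0.13], [-0.12, -0.01, -0.15], [-0.11, -0.01, -0.15], [-0.09, -0.01, -0.17], [-0.08, 0.0, -0.17], [-0.05, -0.01, -0.18], [-0.04, 0.0, -0.19], [-0.02, 0.0, -0.19]]
```

Call:
servo_tool(
  steps=[
    [[0,0,0,-0.19,-0.01,0,10],[0,0,0,-0.19,-0.02,-0.01,10],[0,0,0,-0.19,-0.01,-0.03,10],[0,0,0,-0.18,-0.01,-0.05,10],[0,0,0,-0.18,-0.02,-0.06,10],[0,0,0,-0.17,-0.01,-0.09,10],[0,0,0,-0.16,-0.01,-0.1,10],[0,0,0,-0.15,-0.01,-0.11,10]],
  ],
)

```text
t: 28.95
tool_pos: [0.503, 0.248, 0.2776]
tcp_rot: [[0.997, 0.073, 0.002], [0.073, -0.997, 0.001], [0.002, -0.0, -1.0]]
force: [8.3, 5.8, -7.9]
gripper_width: 0.0156
grip_force: 18.0
```

Call:
servo_tool(
  steps=[
    [[0,0,0,-0.14,-0.01,-0.13,10],[0,0,0,-0.12,-0.01,-0.15,10],[0,0,0,-0.11,-0.01,-0.15,10],[0,0,0,-0.09,-0.01,-0.17,10],[0,0,0,-0.08,0,-0.17,10],[0,0,0,-0.05,-0.01,-0.18,10],[0,0,0,-0.02,0,-0.1,10],[0,0,0,0,0,0,10]],
  ],
)

```text
t: 29.62
tool_pos: [0.4408, 0.2435, 0.1714]
tcp_rot: [[0.997, 0.075, -0.002], [0.075, -0.997, 0.0], [-0.002, -0.001, -1.0]]
force: [-1.8, 4.4, -0.4]
gripper_width: 0.0156
grip_force: 18.0
```

Call:
servo_tool(
  steps=[
    [[0,0,0,-0.02,0,-0.12,10],[0,0,0,-0.01,0,-0.1,10],[0,0,0,0,0,-0.08,10],[0,0,0,0,0,-0.04,10],[0,0,0,0,0,0,10],[0,0,0,0,0,0,10],[0,0,0,0,0,0,10],[0,0,0,0,0,0,10]],
  ],
)

```text
t: 30.28
tool_pos: [0.4382, 0.2432, 0.1383]
tcp_rot: [[0.997, 0.074, -0.002], [0.074, -0.997, 0.0], [-0.002, -0.0, -1.0]]
force: [-5.1, 3.5, -2.4]
gripper_width: 0.0158
grip_force: 18.0
```

Call:
servo_tool(
  steps=[
    [[0,0,0,0.01,0,-0.02,10],[0,0,0,0.01,0,-0.02,10],[0,0,0,0,0,0,10],[0,0,0,0,0,0,10],[0,0,0,0,0,0,10],[0,0,0,0,0,0,10],[0,0,0,0,0,0,10],[0,0,0,0,0,0,10]],
  ],
)

```text
t: 30.95
tool_pos: [0.4399, 0.2435, 0.1353]
tcp_rot: [[0.997, 0.075, -0.002], [0.075, -0.997, -0.001], [-0.002, 0.0, -1.0]]
force: [-10.1, -0.1, 12.5]
gripper_width: 0.0161
grip_force: 18.0
```

```bash
cat > bar.py <<'E'
from meas import *
print(bot.sense()['force'].round(1))
for n in('top','side'):
    img,d=bot.capture(n);P=cloud(n,d);H,S,V=masks(n,img);x,y,z=np.moveaxis(P,2,0)
    m=(S<60)&(x>.42)&(x<.615)&(abs(y-(.2558-.075*(.6267-x)))<.006)&(z>.11)&(z<.2);q=P[m]
    s,c=np.polyfit(q[:,0],q[:,2],1) if len(q)>10 else (0,0);print(n,len(q),'angle',round(-s,4),'top z at .45',round(s*.45+c,4),'.6',round(s*.6+c,4))
    cv2.imwrite(f'pics/{n}_last.png',img[:,:,::-1])
E
python3 bar.py
```

```text
[-10.1  -0.1  12.5]
top 179 angle 0.0065 top z at .45 0.1244 .6 0.1235
side 179 angle -0.0012 top z at .45 0.1226 .6 0.1228
```

Call:
servo_tool(
  steps=[
    [[0,0,0,0,0,0,30],[0,0,0,0,0,0,30],[0,0,0,0,0,0,30],[0,0,0,0,0,0,30],[0,0,0,0,0,0.2,30],[0,0,0,0,0,0.2,30],[0,0,0,0,0,0,0],[0,0,0,0,0,0,0]],
  ],
)

```text
t: 31.72
tool_pos: [0.4419, 0.2429, 0.1757]
tcp_rot: [[0.997, 0.073, 0.002], [0.073, -0.997, 0.0], [0.002, 0.0, -1.0]]
force: [-0.6, 0.6, -0.4]
gripper_width: 0.0228
grip_force: 0.0
```

Call:
servo_tool(
  steps=[
    [[0,0,0,0,0,0,0],[0,0,0,0,0,0,0],[0,0,0,0,0,0,0],[0,0,0,0,0,-0.1,0],[0,0,0,0,0,-0.12,0],[0,0,0,0,0,-0.04,0],[0,0,0,0,0,0,0],[0,0,0,0,0,0,0]],
  ],
)

```text
t: 32.38
tool_pos: [0.4408, 0.2429, 0.1485]
tcp_rot: [[0.997, 0.074, -0.001], [0.074, -0.997, -0.0], [-0.001, 0.0, -1.0]]
force: [-0.3, -0.3, 0.4]
gripper_width: 0.0006
grip_force: 0.0
```

Call:
servo_tool(
  steps=[
    [[0,0,0,0,0,-0.02,0],[0,0,0,0,0,-0.02,0],[0,0,0,0,0,-0.01,0],[0,0,0,0,0,0,0],[0,0,0,0,0,0,0],[0,0,0,0,0,0,0],[0,0,0,0,0,0,0],[0,0,0,0,0,0,0]],
  ],
)

```text
t: 33.05
tool_pos: [0.4414, 0.2433, 0.1461]
tcp_rot: [[0.997, 0.074, 0.001], [0.074, -0.997, -0.001], [0.001, 0.001, -1.0]]
force: [-8.4, -5.9, 24.0]
gripper_width: 0.0006
grip_force: 12.2
```

The bar pushes back with 24 N with its top at 124 mm, so it is home. Now I'll retreat and look at the pin.

Call:
servo_tool(
  steps=[
    [[0,0,0,0,0,0.2,50],[0,0,0,0,0,0.4,50],[0,0,0,0,0,0.4,50],[0,0,0,0,0,0.4,50],[0,0,0,0,0,0.3,50],[0,0,0,0,0,0,50],[0,0,0,0,0,0,50],[0,0,0,0,0,0,50]],
  ],
  squeeze=30,
)

```text
t: 33.72
tool_pos: [0.441, 0.2427, 0.3136]
tcp_rot: [[0.997, 0.073, -0.0], [0.073, -0.997, -0.001], [-0.0, 0.001, -1.0]]
force: [0.2, -0.7, -0.0]
gripper_width: 0.0451
grip_force: 0.0
```

```bash
python3 bar.py; cat > pin.py <<'E'
from meas import *
def big(m):
    k,lab,st,_=cv2.connectedComponentsWithStats(m.astype(np.uint8));return lab==1+st[1:,4].argmax()
for n in('top','side'):
    img,d=bot.capture(n);P=cloud(n,d);H,S,V=masks(n,img);x,y,z=np.moveaxis(P,2,0)
    reg=(x>.36)&(x<.56)&(y>-.09)&(y<.15)&(z>.005)&(z<.05)
    g=P[big(reg&(V<75)&(S<110))];r=P[big(reg&(V>95 if n=='top' else V>85)&(S<60))]
    t=g[g[:,2]>.022];gc=rect(t[:,:2]);rc=rect(r[:,:2]);v=np.array(rc[0])-gc[0]
    vx,vy,x0,y0=cv2.fitLine(r[:,:2].astype(np.float32),2,0,.01,.01).ravel()
    print(n,'grip',len(t),R(gc),np.median(t,0).round(4),'rod',len(r),R(rc),'dir g->r',np.degrees(np.arctan2(v[1],v[0])).round(1),'line',np.degrees(np.arctan(vy/vx)).round(1))
    cv2.imwrite(f'pics/{n}_pin.png',img[:,:,::-1])
E
python3 pin.py; python3 - <<'E'
import cv2
a=cv2.imread('pics/top_pin.png')[150:290,170:357];cv2.imwrite('pics/t5.png',cv2.resize(a,(800,600),interpolation=3))
E
```

```text
[ 0.2 -0.7 -0. ]
top 157 angle 0.0021 top z at .45 0.1242 .6 0.1238
side 242 angle 0.0019 top z at .45 0.1229 .6 0.1226
top grip 112 ([0.4742, 0.0627], [26.3, 36.7], 52.1) [0.4733 0.0636 0.0281] rod 61 ([0.5156, 0.033], [9.5, 60.1], 53.9) dir g->r -35.7 line -35.3
side grip 67 ([0.4756, 0.0581], [22.5, 35.7], 52.7) [0.4769 0.0576 0.0297] rod 52 ([0.5172, 0.0324], [14.6, 56.2], 47.1) dir g->r -31.7 line -35.7
```

View pics/t5.png

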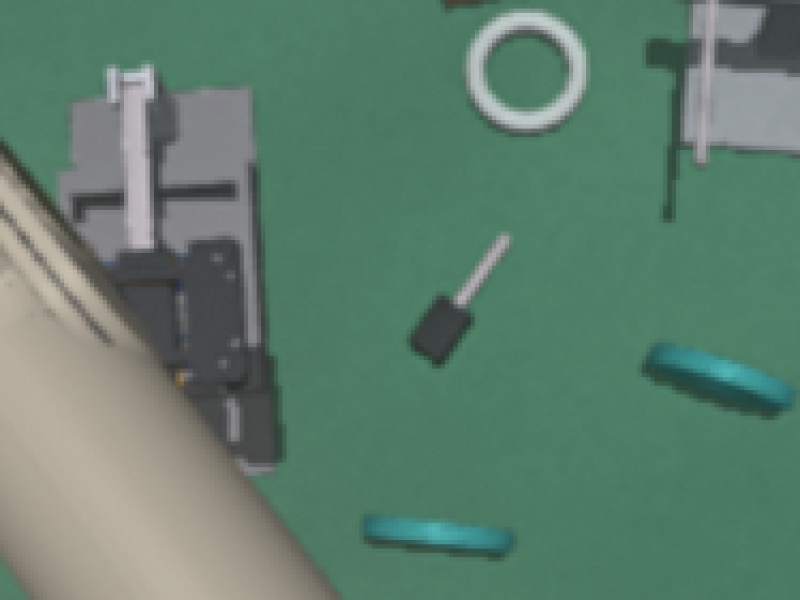

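The pin has been knocked aside. Its grip is now at crop (440,330) and its tip at (505,238), which gives a grip centre of about (0.4748, 0.0615) m with the rod at -35.6°. The bar lies level in the fork. I'll go for the pin at its new place.

Call:
servo_tool(
  steps=[
    [[0,0,0.155,0.03,-0.18,0,60],[0,0,0.155,0.03,-0.18,0,60],[0,0,0.155,0.03,-0.18,0,60],[0,0,0.155,0.03,-0.18,0,60],[0,0,0.155,0.03,-0.18,0,60],[0,0,0.155,0.03,-0.18,0,60],[0,0,0.155,0.03,-0.18,0,60],[0,0,0.155,0.03,-0.18,0,60]],
  ],
)

```text
t: 34.58
tool_pos: [0.465, 0.098, 0.3135]
tcp_rot: [[0.494, 0.869, -0.001], [0.869, -0.494, -0.0], [-0.0, -0.001, -1.0]]
force: [1.0, -0.2, -0.6]
gripper_width: 0.0599
grip_force: 0.0
```

Call:
servo_tool(
  steps=[
    [[0,0,0.155,0.05,-0.18,0,60],[0,0,0.155,0.05,-0.18,0,60],[0,0,0.155,0,0,0,60],[0,0,0.155,0,0,0,60],[0,0,0.155,0,0,0,60],[0,0,0.155,0,0,0,60],[0,0,0.155,0,0,0,60],[0,0,0.155,0,0,0,60]],
  ],
)

```text
t: 35.25
tool_pos: [0.4749, 0.0629, 0.3134]
tcp_rot: [[-0.441, 0.897, -0.001], [0.897, 0.441, 0.0], [0.001, -0.001, -1.0]]
force: [-0.0, 0.5, -0.2]
gripper_width: 0.0601
grip_force: 0.0
```

Call:
servo_tool(
  steps=[
    [[0,0,0.155,0,0,-0.3,60],[0,0,0.155,0,0,-0.3,60],[0,0,0.155,0,0,-0.3,60],[0,0,0.155,0,0,-0.3,60],[0,0,0,0,0,-0.3,60],[0,0,0,0,0,-0.3,60],[0,0,0,0,0,0,60],[0,0,0,0,0,0,60]],
  ],
)

```text
t: 35.92
tool_pos: [0.4741, 0.0631, 0.1334]
tcp_rot: [[-0.807, 0.591, -0.003], [0.591, 0.807, 0.001], [0.003, -0.001, -1.0]]
force: [0.2, -0.6, 0.4]
gripper_width: 0.0599
grip_force: 0.0
```

```bash
python3 - <<'E'
from bench import bot
import numpy as np
s=bot.sense();print(s['tool_pos'].round(4),np.degrees(np.arctan2(s['tcp_rot'][1,1],s['tcp_rot'][0,1])),s['q'].round(2))
E
python3 pin.py
```

```text
[0.4741 0.0631 0.1334] 53.75640168692258 [ 0.65  0.23 -0.95  1.93  0.21  1.09  0.55]
top grip 0 ([0.0, 0.0], [0.0, 0.0], 0.0) [nan nan nan] rod 1 ([0.4227, 0.1173], [0.0, 0.0], 0.0) dir g->r 15.5 line -89.5
side grip 56 ([0.4772, 0.0606], [28.4, 38.7], 55.1) [0.477  0.0588 0.0295] rod 50 ([0.517, 0.0326], [10.8, 57.3], 51.0) dir g->r -35.2 line -37.4
  return _methods._mean(a, axis=axis, dtype=dtype,
  ret = um.true_divide(
```

Call:
servo_tool(
  steps=[
    [[0,0,0.015,0.01,-0.015,-0.3,60],[0,0,0,0,0,-0.25,60],[0,0,0,0,0,-0.2,60],[0,0,0,0,0,-0.15,60],[0,0,0,0,0,-0.1,60],[0,0,0,0,0,-0.06,60],[0,0,0,0,0,0,60],[0,0,0,0,0,0,60]],
  ],
)

```text
t: 36.68
tool_pos: [0.4769, 0.0615, 0.0291]
tcp_rot: [[-0.813, 0.582, 0.001], [0.582, 0.813, 0.0], [-0.001, 0.001, -1.0]]
force: [-0.1, 0.5, 0.7]
gripper_width: 0.06
grip_force: 0.0
```

Call:
servo_tool(
  steps=[
    [[0,0,0,0,0,0,20],[0,0,0,0,0,0,20],[0,0,0,0,0,0,20],[0,0,0,0,0,0,20],[0,0,0,0,0,0,20],[0,0,0,0,0,0,20],[0,0,0,0,0,0,20],[0,0,0,0,0,0,20]],
  ],
)

```text
t: 37.35
tool_pos: [0.4762, 0.0614, 0.0282]
tcp_rot: [[-0.813, 0.582, 0.0], [0.582, 0.813, 0.0], [-0.0, 0.0, -1.0]]
force: [-0.6, -0.5, 1.6]
gripper_width: 0.0275
grip_force: 30.0
```

Call:
servo_tool(
  steps=[
    [[0,0,0,0,0,0.2,20],[0,0,0,0,0,0.3,20],[0,0,0,0,0,0.35,20],[0,0,0,0,0,0.35,20],[0,0,0,0,0,0.35,20],[0,0,0,0,0,0.35,20],[0,0,0,0,0,0.3,20],[0,0,0,0,0,0,20]],
  ],
)

```text
t: 38.02
tool_pos: [0.4784, 0.0622, 0.2535]
tcp_rot: [[-0.813, 0.582, 0.008], [0.582, 0.813, -0.001], [-0.007, 0.004, -1.0]]
force: [0.1, 0.8, -0.7]
gripper_width: 0.0279
grip_force: 30.0
```

Call:
servo_tool(
  steps=[
    [[0,0,-0.139,-0.08,0.3,0,20],[0,0,-0.139,-0.1,0.37,0,20],[0,0,-0.139,-0.1,0.37,0,20],[0,0,-0.139,-0.1,0.37,0,20],[0,0,-0.139,-0.1,0.37,0,20],[0,0,-0.139,-0.1,0.37,0,20],[0,0,-0.139,-0.1,0.37,0,20],[0,0,-0.139,-0.1,0.37,0,20]],
  ],
)

```text
t: 38.68
tool_pos: [0.4058, 0.3245, 0.2475]
tcp_rot: [[-0.15, 0.989, -0.0], [0.989, 0.15, -0.001], [-0.001, -0.0, -1.0]]
force: [0.3, 0.3, -0.6]
gripper_width: 0.0275
grip_force: 30.0
```

Call:
servo_tool(
  steps=[
    [[0,0,0,-0.05,0.05,0,20],[0,0,0,0,0,-0.15,20],[0,0,0,0,0,-0.15,20],[0,0,0,0,0,-0.1,20],[0,0,0,0,0,0,20],[0,0,0,0,0,0,20],[0,0,0,0,0,0,20],[0,0,0,0,0,0,20]],
  ],
)

```text
t: 39.35
tool_pos: [0.4018, 0.3285, 0.2089]
tcp_rot: [[-0.155, 0.988, 0.001], [0.988, 0.155, 0.001], [0.0, 0.001, -1.0]]
force: [-0.6, -0.1, -0.2]
gripper_width: 0.0277
grip_force: 30.0
```

Call:
servo_tool(
  steps=[
    [[0,0,-0.05,-0.045,0.13,0,20],[0,0,-0.052,-0.045,0.12,0,20],[0,0,0,0,0,-0.15,20],[0,0,0,0,0,-0.15,20],[0,0,0,0,0,-0.15,20],[0,0,0,0,0,-0.15,20],[0,0,0,0,0,-0.02,20],[0,0,0,0,0,0,20]],
  ],
)

```text
t: 40.02
tool_pos: [0.3924, 0.3532, 0.1462]
tcp_rot: [[-0.076, 0.997, -0.001], [0.997, 0.076, -0.0], [-0.0, -0.001, -1.0]]
force: [1.0, -0.9, -0.0]
gripper_width: 0.0279
grip_force: 30.0
```

Call:
servo_tool(
  steps=[
    [[0,0,0,0,0,0,20],[0,0,0,0,0,0,20],[0,0,0,0,0,0,20],[0,0,0,0,0,0,20],[0,0,0,0,0,0,20],[0,0,0,0,0,0,20],[0,0,0,0,0,0,20],[0,0,0,0,0,0,20]],
  ],
)

```text
t: 40.68
tool_pos: [0.3924, 0.3534, 0.1462]
tcp_rot: [[-0.076, 0.997, -0.0], [0.997, 0.076, 0.0], [0.0, -0.0, -1.0]]
force: [-0.2, -0.0, -0.1]
gripper_width: 0.0276
grip_force: 30.0
```

```bash
cat > fork.py <<'E'
from meas import *
import sys
s=bot.sense();print(s['tool_pos'].round(4),s['tcp_rot'].round(3).tolist(),s['force'].round(1))
for n in('top','side'):
    img,d=bot.capture(n);P=cloud(n,d);H,S,V=masks(n,img);x,y,z=np.moveaxis(P,2,0)
    cv2.imwrite(f'pics/{n}_f.png',img[:,:,::-1])
    m=(S<70)&(x>.37)&(x<.42)&(y>.262)&(y<.34)&(z>.115)&(z<.15)&(V>85);q=P[m]
    if len(q)>8:
        print(n,'rod',len(q),q.mean(0).round(4),q.min(0).round(4),q.max(0).round(4))
        for a in np.arange(.265,.34,.015):
            k=q[abs(q[:,1]-a)<.0075]
            if len(k):print('  y',round(a,3),np.median(k,0).round(4),len(k))
    e=P[(S<70)&(z>.144)&(z<.158)&(x>.37)&(x<.43)&(y>.21)&(y<.265)];print(n,'ears',len(e),np.percentile(e[:,0],[3,97]).round(4),np.percentile(e[:,1],[3,97]).round(4))
    c=proj(n,[.395,.27,.13])[0].astype(int);a=img[max(0,c[1]-30):c[1]+30,c[0]-40:c[0]+40,::-1];cv2.imwrite(f'pics/{n}_fc.png',cv2.resize(a,(400,300),interpolation=3))
t=cv2.imread('pics/top_fc.png');s=cv2.imread('pics/side_fc.png');cv2.imwrite('pics/'+sys.argv[1],np.hstack([t,s]))
E
python3 fork.py f1.png
```

```text
[0.3924 0.3534 0.1462] [[-0.076, 0.997, -0.0], [0.997, 0.076, 0.0], [0.0, -0.0, -1.0]] [-0.2 -0.  -0.1]
top rod 36 [0.3967 0.2886 0.1349] [0.3919 0.2739 0.1269] [0.4004 0.306  0.139 ]
  y 0.28 [0.3971 0.2814 0.136 ] 17
  y 0.295 [0.397  0.2944 0.1351] 17
  y 0.31 [0.3974 0.3047 0.1344] 2
top ears 60 [0.3881 0.4114] [0.2205 0.2605]
side rod 18 [0.3959 0.2962 0.137 ] [0.3924 0.2817 0.1316] [0.3997 0.3134 0.1419]
  y 0.28 [0.3992 0.2832 0.1381] 3
  y 0.295 [0.396  0.2924 0.1366] 8
  y 0.31 [0.3959 0.3041 0.1375] 7
side ears 61 [0.3884 0.4106] [0.2202 0.2605]
```

View pics/f1.png

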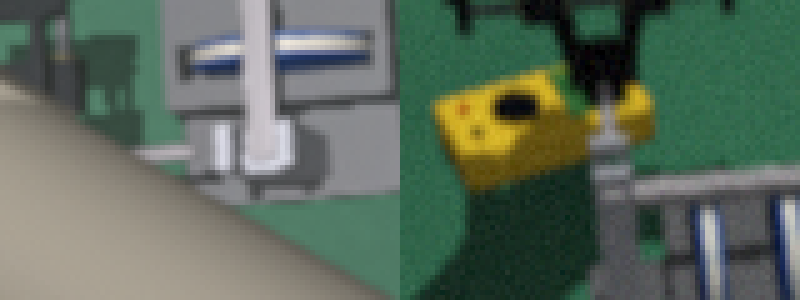

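Call:
servo_tool(
  steps=[
    [[0,0,0,0.004,-0.05,0,20],[0,0,0,0.004,-0.05,0,20],[0,0,0,0.004,-0.05,0,20],[0,0,0,0.004,-0.05,0,20],[0,0,0,0.004,-0.05,0,20],[0,0,0,0,0,0,20],[0,0,0,0,0,0,20],[0,0,0,0,0,0,20]],
  ],
)

```text
t: 41.45
tool_pos: [0.3945, 0.3284, 0.1463]
tcp_rot: [[-0.076, 0.997, 0.0], [0.997, 0.076, 0.0], [0.0, 0.0, -1.0]]
force: [-1.0, -0.3, -0.8]
gripper_width: 0.0278
grip_force: 30.0
```

Call:
servo_tool(
  steps=[
    [[0,0,0,0.004,-0.05,0,20],[0,0,0,0.004,-0.05,0,20],[0,0,0,0.004,-0.05,0,20],[0,0,0,0.004,-0.05,0,20],[0,0,0,0.004,-0.05,0,20],[0,0,0,0,0,0,20],[0,0,0,0,0,0,20],[0,0,0,0,0,0,20]],
  ],
)

```text
t: 42.12
tool_pos: [0.3965, 0.3035, 0.1463]
tcp_rot: [[-0.076, 0.997, 0.0], [0.997, 0.076, 0.0], [0.0, 0.0, -1.0]]
force: [0.2, -0.0, -1.4]
gripper_width: 0.0278
grip_force: 30.0
```

Call:
servo_tool(
  steps=[
    [[0,0,0,0.003,-0.04,0,20],[0,0,0,0.003,-0.04,0,20],[0,0,0,0.003,-0.04,0,20],[0,0,0,0.003,-0.04,0,20],[0,0,0,0.001,-0.02,0,20],[0,0,0,0,0,0,20],[0,0,0,0,0,0,20],[0,0,0,0,0,0,20]],
  ],
)

```text
t: 42.78
tool_pos: [0.3977, 0.2855, 0.1462]
tcp_rot: [[-0.076, 0.997, 0.0], [0.997, 0.076, 0.0], [0.0, 0.0, -1.0]]
force: [0.5, -0.8, 0.0]
gripper_width: 0.0279
grip_force: 30.0
```

Call:
servo_tool(
  steps=[
    [[0,0,0,0.002,-0.03,0,20],[0,0,0,0.002,-0.02,0,20],[0,0,0,0.001,-0.01,0,20],[0,0,0,0,-0.01,0,20],[0,0,0,0,0,0,20],[0,0,0,0,0,0,20],[0,0,0,0,0,0,20],[0,0,0,0,0,0,20]],
  ],
)

```text
t: 43.45
tool_pos: [0.398, 0.2803, 0.1465]
tcp_rot: [[-0.077, 0.997, 0.001], [0.997, 0.077, 0.003], [0.003, 0.001, -1.0]]
force: [-0.3, 7.7, -4.4]
gripper_width: 0.0276
grip_force: 30.0
```

Call:
servo_tool(
  steps=[
    [[0,0,0,0,-0.01,0,20],[0,0,0,0,0,0,20],[0,0,0,0,0,0,20],[0,0,0,0,0,0,20],[0,0,0,0,0,0,20],[0,0,0,0,0,0,20],[0,0,0,0,0,0,20],[0,0,0,0,0,0,20]],
  ],
)

```text
t: 44.12
tool_pos: [0.3979, 0.2802, 0.1467]
tcp_rot: [[-0.078, 0.997, 0.001], [0.997, 0.078, 0.005], [0.005, 0.001, -1.0]]
force: [0.8, 11.6, -7.0]
gripper_width: 0.0276
grip_force: 30.0
```

Call:
servo_tool(
  steps=[
    [[0,0,0,0,0.005,0,45],[0,0,0,0,0,0,45],[0,0,0,0,0,0,45],[0,0,0,0,0,0,45],[0,0,0,0,0,0,45],[0,0,0,0,0,0,45],[0,0,0,0,0,0,45],[0,0,0,0,0,0,45]],
  ],
)

```text
t: 44.78
tool_pos: [0.3982, 0.2778, 0.1462]
tcp_rot: [[-0.076, 0.997, -0.0], [0.997, 0.076, -0.0], [-0.0, -0.0, -1.0]]
force: [-0.1, 0.1, -0.2]
gripper_width: 0.0447
grip_force: 0.0
```

Call:
servo_tool(
  steps=[
    [[0,0,0,0,0,0.1,45],[0,0,0,0,0,0.3,45],[0,0,0,0,0,0.4,45],[0,0,0,0,0,0.4,45],[0,0,0,0,0,0.4,45],[0,0,0,0.35,-0.1,0.2,45],[0,0,0,0.35,-0.1,0.2,45],[0,0,0,0.35,-0.1,0.2,45]],
  ],
)

```text
t: 45.45
tool_pos: [0.5046, 0.2469, 0.3689]
tcp_rot: [[-0.075, 0.997, 0.003], [0.997, 0.075, -0.001], [-0.001, 0.003, -1.0]]
force: [0.4, 0.9, 1.4]
gripper_width: 0.0449
grip_force: 0.0
```

Call:
servo_tool(
  steps=[
    [[0,0,0,0.3,-0.25,0,45],[0,0,0,0.3,-0.25,0,45],[0,0,0,0.2,-0.3,0,45],[0,0,0,0,-0.38,0,45],[0,0,0,0,-0.38,0,45],[0,0,0,0,-0.38,0,45],[0,0,0,0,-0.38,0,45],[0,0,0,0,-0.38,0,45]],
  ],
)

```text
t: 46.12
tool_pos: [0.5828, -0.0238, 0.3672]
tcp_rot: [[-0.076, 0.997, 0.001], [0.997, 0.076, 0.0], [0.0, 0.001, -1.0]]
force: [1.7, 0.1, 0.1]
gripper_width: 0.0449
grip_force: 0.0
```

```bash
python3 bar.py; python3 - <<'E'
from meas import *
t=cv2.imread('pics/top_last.png');s=cv2.imread('pics/side_last.png')
a=cv2.resize(t[150:270,170:250],(400,600),interpolation=3);b=cv2.resize(s[140:220,205:310],(400,305),interpolation=3);b=np.vstack([b,np.zeros((295,400,3),np.uint8)])
cv2.imwrite('pics/end.png',np.hstack([a,b]))
for n in('top','side'):
    img,d=bot.capture(n);P=cloud(n,d);H,S,V=masks(n,img);x,y,z=np.moveaxis(P,2,0)
    g=P[(V<75)&(x>.36)&(x<.43)&(y>.2)&(y<.33)&(z>.105)&(z<.17)];print(n,len(g),np.median(g,0).round(4),np.percentile(g[:,1],[3,97]).round(4),np.percentile(g[:,2],[3,97]).round(4))
    r=P[(S<60)&(x>.38)&(x<.42)&(y>.18)&(y<.217)&(z>.1)&(z<.15)];print('rod beyond',len(r),r.min(0).round(3) if len(r) else '',r.max(0).round(3) if len(r) else '')
E
```

```text
[1.7 0.1 0.1]
top 320 angle 0.0012 top z at .45 0.1236 .6 0.1234
side 243 angle 0.0066 top z at .45 0.1234 .6 0.1224
top 148 [0.3965 0.2826 0.1409] [0.2663 0.3023] [0.1322 0.1475]
rod beyond 16 [0.399 0.204 0.136] [0.404 0.217 0.147]
side 43 [0.397  0.282  0.1424] [0.2494 0.2999] [0.1322 0.1478]
rod beyond 10 [0.4   0.205 0.133] [0.406 0.216 0.147]
```

View pics/end.png

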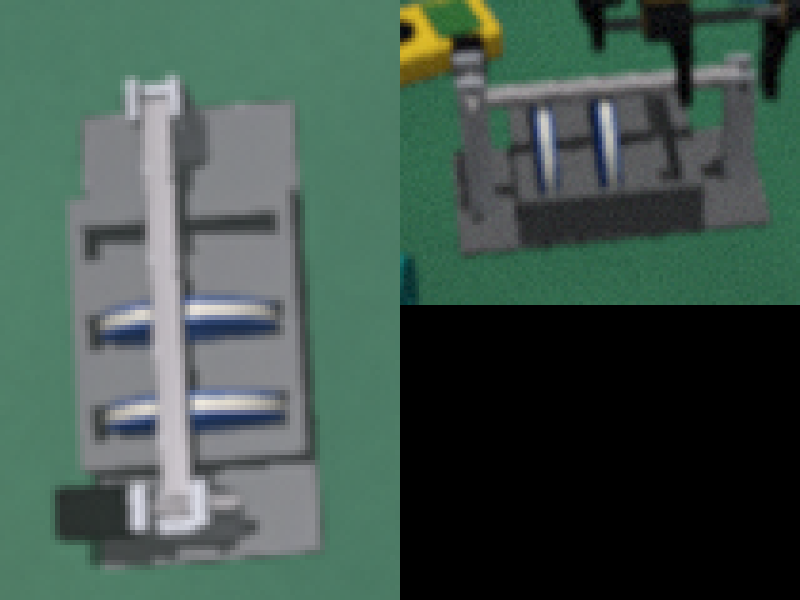

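The end crop shows the bar level in the fork and a reel in each of slots 0 and 1. The rod is through both ears (left crop, about (225,505)) and the grip is beside the ear (130,510). To be sure it is flush, I'll nudge the grip's end with closed fingers.

Call:
servo_tool(
  steps=[
    [[0,0,0,-0.18,0.35,0,0],[0,0,0,-0.18,0.35,0,0],[0,0,0,-0.18,0.35,0,0],[0,0,0,-0.18,0.35,0,0],[0,0,0,-0.18,0.35,0,0],[0,0,0,-0.18,0.35,0,0],[0,0,0,-0.18,0.35,0,0],[0,0,0,-0.18,0.35,0,0]],
  ],
)

```text
t: 46.98
tool_pos: [0.4367, 0.261, 0.3669]
tcp_rot: [[-0.079, 0.997, 0.001], [0.997, 0.079, -0.0], [-0.0, 0.001, -1.0]]
force: [0.5, 0.2, 0.7]
gripper_width: 0.003
grip_force: 0.0
```

Call:
servo_tool(
  steps=[
    [[0,0,0,-0.18,0.35,0,0],[0,0,0,-0.18,0.35,0,0],[0,0,0,-0.05,0.2,0,0],[0,0,0,0,0,0,0],[0,0,0,0,0,0,0],[0,0,0,0,0,0,0],[0,0,0,0,0,0,0],[0,0,0,0,0,0,0]],
  ],
)

```text
t: 47.65
tool_pos: [0.3987, 0.3471, 0.3663]
tcp_rot: [[-0.074, 0.997, 0.0], [0.997, 0.074, -0.0], [-0.0, 0.0, -1.0]]
force: [-1.0, -0.7, 0.3]
gripper_width: 0.0003
grip_force: 0.0
```

Call:
servo_tool(
  steps=[
    [[0,0,0,-0.05,0,-0.35,0],[0,0,0,0,0,-0.4,0],[0,0,0,0,0,-0.4,0],[0,0,0,0,0,-0.4,0],[0,0,0,0,0,-0.4,0],[0,0,0,0,0,-0.25,0],[0,0,0,0,0,-0.04,0],[0,0,0,0,0,0,0]],
  ],
)

```text
t: 48.32
tool_pos: [0.3931, 0.347, 0.1415]
tcp_rot: [[-0.075, 0.997, -0.002], [0.997, 0.075, -0.001], [-0.001, -0.002, -1.0]]
force: [0.0, -0.2, 0.9]
gripper_width: 0.0007
grip_force: 0.0
```

Call:
servo_tool(
  steps=[
    [[0,0,0,0.005,-0.08,0,0],[0,0,0,0.005,-0.08,0,0],[0,0,0,0.005,-0.08,0,0],[0,0,0,0.003,-0.04,0,0],[0,0,0,0,0,0,0],[0,0,0,0,0,0,0],[0,0,0,0,0,0,0],[0,0,0,0,0,0,0]],
  ],
)

```text
t: 48.98
tool_pos: [0.3949, 0.3202, 0.1423]
tcp_rot: [[-0.076, 0.997, 0.0], [0.997, 0.076, 0.0], [0.0, 0.0, -1.0]]
force: [0.1, -0.6, -0.3]
gripper_width: 0.0006
grip_force: 0.0
```

Call:
servo_tool(
  steps=[
    [[0,0,0,0.002,-0.03,0,0],[0,0,0,0.002,-0.03,0,0],[0,0,0,0.001,-0.02,0,0],[0,0,0,0.001,-0.015,0,0],[0,0,0,0,0,0,0],[0,0,0,0,0,0,0],[0,0,0,0,0,0,0],[0,0,0,0,0,0,0]],
  ],
)

```text
t: 49.65
tool_pos: [0.3954, 0.313, 0.1433]
tcp_rot: [[-0.078, 0.997, 0.001], [0.997, 0.078, 0.005], [0.005, 0.001, -1.0]]
force: [-1.5, 8.3, 4.4]
gripper_width: 0.0002
grip_force: 4.3
```

Call:
servo_tool(
  steps=[
    [[0,0,0,0,-0.01,0,0],[0,0,0,0,-0.01,0,0],[0,0,0,0,0,0,0],[0,0,0,0,0,0,0],[0,0,0,0,0,0,0],[0,0,0,0,0,0,0],[0,0,0,0,0,0,0],[0,0,0,0,0,0,0]],
  ],
)

```text
t: 50.32
tool_pos: [0.3953, 0.3126, 0.144]
tcp_rot: [[-0.079, 0.997, 0.002], [0.997, 0.079, 0.007], [0.007, 0.003, -1.0]]
force: [-2.3, 13.2, 7.0]
gripper_width: 0.0006
grip_force: 6.4
```

Call:
servo_tool(
  steps=[
    [[0,0,0,-0.01,0.15,0,0],[0,0,0,-0.01,0.2,0,0],[0,0,0,0,0,0.4,0],[0,0,0,0,0,0.4,0],[0,0,0,0,0,0.4,0],[0,0,0,0,0,0.4,40],[0,0,0,0.2,-0.3,0.2,40],[0,0,0,0.2,-0.3,0.2,40]],
  ],
)

```text
t: 50.98
tool_pos: [0.4327, 0.2846, 0.3446]
tcp_rot: [[-0.082, 0.997, 0.002], [0.997, 0.082, 0.001], [0.001, 0.002, -1.0]]
force: [1.2, -0.6, 0.2]
gripper_width: 0.0128
grip_force: 0.0
```

Call:
servo_tool(
  steps=[
    [[0,0,0,0.2,-0.34,0,40],[0,0,0,0.2,-0.34,0,40],[0,0,0,0.2,-0.34,0,40],[0,0,0,0.2,-0.34,0,40],[0,0,0,0.2,-0.34,0,40],[0,0,0,0.2,-0.34,0,40],[0,0,0,0.1,-0.3,0,40],[0,0,0,0,-0.2,0,40]],
  ],
)

```text
t: 51.65
tool_pos: [0.5651, 0.0248, 0.3412]
tcp_rot: [[-0.072, 0.997, -0.001], [0.997, 0.072, 0.0], [0.0, -0.001, -1.0]]
force: [-0.2, -0.3, 0.1]
gripper_width: 0.04
grip_force: 0.0
```

```bash
python3 bar.py; python3 - <<'E'
from meas import *
img,d=bot.capture('top');P=cloud('top',d)
c=proj('top',[.399,.255,.14])[0].astype(int);print(c)
cv2.imwrite('pics/end2.png',cv2.resize(img[c[1]-18:c[1]+18,c[0]-24:c[0]+24,::-1],(800,600),interpolation=0))
k=proj('top',[[.3970,.2985,.1465],[.4003,.2588,.1465],[.4023,.2588,.151],[.403,.199,.1325]]);print(k.round(1))
r=int(k[1,1]);print(img[r,c[0]-24:c[0]+24].mean(1).astype(int).tolist(),c[0]-24)
E
```

```text
[-0.2 -0.3  0.1]
top 307 angle -0.0014 top z at .45 0.1233 .6 0.1235
side 241 angle 0.0013 top z at .45 0.1225 .6 0.1223
[198 251]
[[181.9 251.9]
 [196.8 250.5]
 [196.6 249.6]
 [220.1 249.5]]
[103, 103, 103, 101, 103, 102, 88, 59, 45, 44, 46, 47, 46, 46, 46, 46, 47, 47, 47, 43, 54, 112, 183, 217, 200, 142, 110, 136, 158, 163, 162, 160, 161, 175, 201, 218, 202, 162, 155, 167, 171, 171, 165, 152, 137, 133, 137, 138] 174
```

View pics/end2.png

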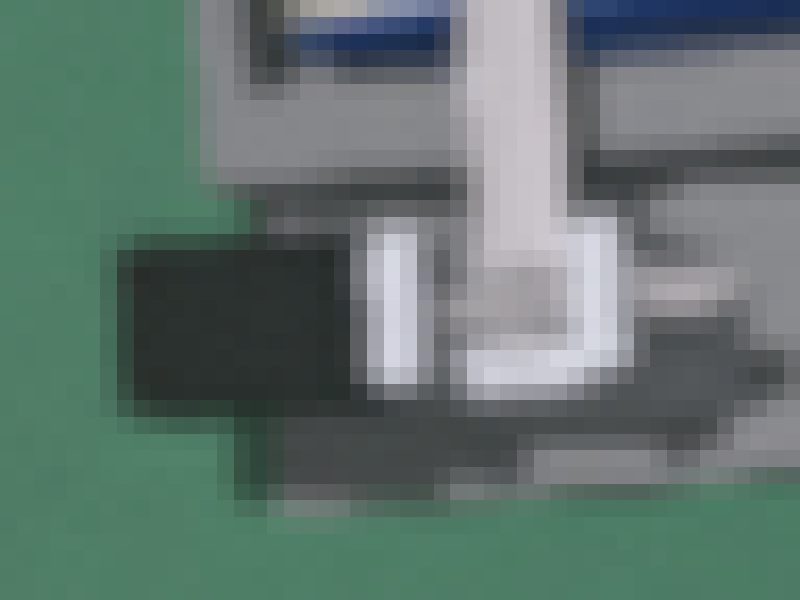

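The grip spans pixels 181–195 and meets the ear with no gap. The rod sticks out beyond the far ear (crop 690,290). Handing in.

```bash
python3 -c "
from bench import bot
print(bot.sign_off())"
```

```text
the job is handed in; nothing more can be done
None
```

The job is done and handed in: both reels present are in slots 0 and 1, the bar is home in its fork, and the pin is through both ears with its grip against the ear. The gripper is open and clear of everything, and it took about 52 s of the 208 s allowed.

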